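# Put the chocolates away in the shallow lidded dish

### The job

Put all the chocolates from the board away in the lidded dish. Open it edge-first: raise the lid by its ear so that this edge comes up well clear while the opposite edge still rests on the dish, then carry the lid low, never more than 15 cm above the worktop, and lay it level and let go on top of the upright tin, centred and right way up. Lay every chocolate side by side on the floor of the dish, then set the lid back on it, centred and fully seated; the salt shaker and the spice jar stay where they are.

Things in the scene. Friction and masses are not known exactly. Their poses are not given: they have to be found in the camera images.
- dish: shallow round white stoneware dish, open at the top, 132 mm across, 26 mm high; wall 3 mm thick, inside 126 mm across at the rim, foot slightly narrower, floor 4 mm thick; 0.6-1 kg, stands loose. Origin: centre of its underside, z up.
- lid: round shallow wooden lid, 145 mm across, 0.1 kg: 4 mm plate with a 3 mm thick skirt that hangs 8 mm below the plate and overlaps the dish's rim with 3.5 mm clearance all round. Origin: centre of the plate's underside (26 mm above the dish's underside when seated), z up. Its only handle is the ear on its own -x side. Starts on the dish, ear roughly towards the robot.
- lid_ear (a point): middle of the ear, at [-56, 0, 16] mm in the lid's frame: an upright wooden block on the lid's edge, 12 mm thick (along the lid's y), 26 mm long (along x, 43 to 69 mm off the centre), 24 mm high above the plate (4 to 28 mm above the lid's origin). Axes as the lid's.
- lid_far (a point): point of the lid's edge opposite the ear, on the plate's underside (lid frame [70, 0, 0] mm)
- tin: upright unopened food tin, 75 mm across and 58 mm high with a flat top, 0.25 kg, stands loose on one side of the dish. Origin: centre of its underside, z up.
- choc_board: fixed flat wooden board, 240 x 170 x 8 mm, on the other side of the dish. Origin: centre of its underside.
- salt_shaker: bystander: salt shaker, 44 mm across, 90 mm high, origin under its centre
- spice_jar: bystander: spice jar with screw cap, 45 mm across, 106 mm high, origin under its centre
- choc1: dark square chocolate, 20 x 20 x 18 mm, 20 g, lying flat on the board at the start (one of up to five alike; may be absent). Origin: its very centre; x and y along its 20 mm sides, z up at the start.
- choc2: dark square chocolate, 20 x 20 x 18 mm, 20 g, lying flat on the board at the start (one of up to five alike; may be absent). Origin: its very centre; x and y along its 20 mm sides, z up at the start.
- choc3: dark square chocolate, 20 x 20 x 18 mm, 20 g, lying flat on the board at the start (one of up to five alike; may be absent). Origin: its very centre; x and y along its 20 mm sides, z up at the start.
- choc4: dark square chocolate, 20 x 20 x 18 mm, 20 g, lying flat on the board at the start (one of up to five alike; may be absent). Origin: its very centre; x and y along its 20 mm sides, z up at the start.
- choc5: dark square chocolate, 20 x 20 x 18 mm, 20 g, lying flat on the board at the start (one of up to five alike; may be absent). Origin: its very centre; x and y along its 20 mm sides, z up at the start.

How it is judged (in metres and radians):
On the way, in this order (a step that is already met when the one before it is completed fails the run):
1. the lid's ear edge is raised at least about 15 mm while the opposite edge still rests on the dish (angle between lid's own z axis and vertical above 0.12 rad and z of lid_ear in the frame of dish above 0.055 m and z of lid_far in the frame of dish between 0.014 and 0.034 m and horizontal distance between lid and dish below 0.02 m), for 0.1 s.
2. the lid lies level and released on top of the tin (horizontal distance between lid and tin below 0.03 m and z of lid in the frame of tin between 0.054 and 0.063 m and angle between lid's own z axis and vertical below 0.08 rad and contact force between the fingers and lid below 0.2 N and linear speed of lid below 0.03 m/s), for 0.4 s.
3. every chocolate lies released on the dish's floor, with the lid off (horizontal distance between each of choc1, choc2, choc3, choc4, choc5 and dish below 0.056 m and z of choc1 in the frame of dish between 0.009 and 0.0175 m and z of choc2 in the frame of dish between 0.009 and 0.0175 m and z of choc3 in the frame of dish between 0.009 and 0.0175 m and z of choc4 in the frame of dish between 0.009 and 0.0175 m and z of choc5 in the frame of dish between 0.009 and 0.0175 m and contact force between the fingers and choc1 below 0.2 N and contact force between the fingers and choc2 below 0.2 N and contact force between the fingers and choc3 below 0.2 N and contact force between the fingers and choc4 below 0.2 N and contact force between the fingers and choc5 below 0.2 N and horizontal distance between lid and dish above 0.08 m), for 0.3 s.
At the end, for the whole second after the job is handed in: All chocolates lie on the floor of the dish, none on another; the lid is on the dish right way up, centred within 6 mm, level and fully down (3 mm); dish and tin stand upright on the worktop; everything is released and at rest (horizontal distance between lid and dish below 0.006 m and z of lid in the frame of dish between 0.023 and 0.029 m and angle between the z axis of lid and the z axis of dish, either way round below 0.05 rad and angle between lid's own z axis and vertical below 0.08 rad and angle between dish's own z axis and vertical below 0.05 rad and height (world z) of dish below 0.006 m and angle between tin's own z axis and vertical below 0.1 rad and height (world z) of tin below 0.01 m and linear speed of each of lid, dish below 0.02 m/s and horizontal distance between each of choc1, choc2, choc3, choc4, choc5 and dish below 0.056 m and z of choc1 in the frame of dish between 0.009 and 0.0175 m and z of choc2 in the frame of dish between 0.009 and 0.0175 m and z of choc3 in the frame of dish between 0.009 and 0.0175 m and z of choc4 in the frame of dish between 0.009 and 0.0175 m and z of choc5 in the frame of dish between 0.009 and 0.0175 m); the robot touches nothing.
It fails at once if the lid is lifted clearly more than 15 cm above the worktop (height (world z) of lid above 0.17 m).
It fails at once if a bystander is moved more than 4 cm (distance of any of salt_shaker, spice_jar from where it was at the start of the episode above 0.04 m).
Of choc1, choc2, choc3, choc4, choc5 only 3 to 4 are there at a start; the rules pass over those that are not, and their reading is None.
At some moment in a run one of choc1, choc2, choc3, choc4, choc5 may be knocked a few centimetres aside while the robot is not near it.
Once in a run the grip may slacken for a moment while it holds something.
It also fails if it takes over 210 s, if anything falls off the work surface, if the arm or the gripper's body presses on something with over 40 N, if the wrist force passes 120 N, or if a joint passes its speed limit or range.

### The arm

A 6-joint arm with a two-finger parallel gripper is mounted at the origin on a cart in front of the work surface, level with it; the furniture and walls round the work are solid. World frame = base frame: x ahead of the robot, y to its left, z up, the work surface at z = 0. Lengths are in m, angles in degrees, forces in N, time in s.
With the tool pointing down it reaches from about 0.3 to 0.75 m from the base axis. Payload 8.5 kg.
Tool frame: the origin (TCP) lies midway between the tips of the shut fingers; the grasp point (between the pads) lies 19 mm behind it; z points along the fingers, y is the direction in which the jaws open and shut (so a half turn about z gives the same grasp; the last joint's range is limited). The gripper opens to 88 mm and grips with 3 to 60 N. Pads are 18 mm wide; open, the fingers measure 123 mm over their backs; the gripper's body (75 mm by 187 mm) begins 45 mm behind the grasp point.
Start: joints at [-78.226, 21.807, 74.336, -0, 83.858, -12.336], TCP at [0.225, -0.502, 0.239] pointing down, gripper open.
Joint ranges: [-178.18, 178.18], [-50.72, 133.34], [12.68, 142.11], [-81.47, 261.47], [9.98, 163.14], [-165.26, 165.26]. Speed limits (degrees/s): [136.94, 136.94, 180, 180, 180, 180].

### API

Orientations are given as [roll, pitch, yaw] about the fixed x, y, z axes, in that order (R = Rz(yaw) Ry(pitch) Rx(roll)).
In Python, from rig import robot gives the robot as it stands.
- The arm moves only by the tool arm_command, never from a script. Its argument "rows" is a list of rows, each an object of numbers: "x", "y", "z": the shift along the tool's x, y, z in mm; "ax", "ay", "az": the turn, a rotation vector about the tool's x, y, z in rad. A call has 1 to 12 rows; each row is the pose to reach, as a shift and turn from the pose commanded when the call began, along the tool's axes at that moment; what a row does not reach only later rows make up. A row lasts 1/12 s, in which the tool goes at most 41.7 mm and 7.16 degrees, less where a joint would pass 70% of its speed; a pose out of reach is approached as far as the arm can. A call with a gripper value outside its range is refused whole. "hand" is the opening in per cent of the stroke, from 0 (shut) to 100 (fully open), set as the call begins (left out, the last holds). The fingers move at their own pace and stop on an object; "newtons" is the grip in N (left out, the last holds). Time passes only in rows, so rows that repeat a pose let the fingers close. It gives the time, the measured TCP pose, the force and the opening at its end, in the units of the state.
- robot.observe(): the state, without advancing time (a new reading comes with each control period).
- robot.capture(name): name is "scene" or "side" or "wrist"; returns a dict with "pixels" (384x512x3 uint8, red, green, blue), "camera_matrix" (3x3 intrinsics, pixels), "eye" and "rotation" of the camera in the world; the wrist camera has in their place "hand_eye" (4x4, takes a point from camera to tool coordinates, whose origin is the TCP and whose axes are the flange's). Camera axes: x right, y down, z forward; pixel columns grow to the right and rows downward; lengths in m; the calibration is good to about 2 mm. A picture is of the moment at which its call begins: read the wrist's pose just before it. There is no depth.
- robot.job_done(): hands the job in, once; it reports no verdict.
Trained networks look in the newest picture that a camera, given by its name, has taken for a name from the list of things; names that differ only in an ending like _2 or _b are one class to them, and where a whole thing is asked for, a point or a joint stands for the part that bears it (a point fixed in the world has none). Each returns a list of dicts, best first, with "score" (0 to 1); they miss things now and then, are a little off and sometimes report something else, mostly with a low value. They report only what shows in the picture. A call takes as long as a camera call.
- robot.recognise(thing, camera): "at" ([column, row] in pixels, amid what is visible of it).
- robot.cut_out(thing, camera): "mask" (384x512 bool, what is visible of it) and "at" ([column, row] in pixels, amid what is visible of it).
- robot.place_of(thing, camera): "at" ([column, row] in pixels: a listed point, or the origin of a listed thing).
The state is a dict: "time_s": time; "q": joint angles; "qvel": joint speeds; "joint_torque": joint torques, N m; "ee_pos": TCP position; "eef_rot": TCP orientation; "force": force on the tool from outside, world axes, zero at the start; "ft_torque": the same for the moment, N m; "gripper_width": finger opening in m.
Only numpy, scipy, OpenCV 4.12 (cv2) and the standard library are available. Lean on these libraries where they do the work, as an engineer would, in place of code of your own. Each camera call takes 0.05 s, during which the arm holds its last target.

## Working session

There is one attempt and no reset: what is moved stays moved. The work goes in short steps, Python scripts to look and compute and a tool call to move; the robot and the scene stay as the last step left them, time stands still between calls to the robot, and variables do not carry over. Pictures are saved under pics/ and viewed, and the job is handed in when it is done.

Besides the shell and the picture viewer there is one more tool, called after "Request:" as name(argument=value, ...), one argument or row to a line, values as JSON. arm_command: Moves the arm, as the interface text tells. Its arguments: {"type":"object","properties":{"rows":{"type":"array"},"hand":{"type":"number"},"newtons":{"type":"number"}},"required":["rows"]}

```bash
ls; mkdir -p pics; python3 - <<'E'
from rig import robot
import cv2
s=robot.observe(); print(s)
for n in ("scene","side","wrist"):
    c=robot.capture(n); cv2.imwrite(f"pics/{n}0.png",c["pixels"][:,:,::-1])
    print(n,{k:v for k,v in c.items() if k!="pixels"})
E
```

```text
pics
{'time_s': 0.0, 'q': array([-7.82252234e+01,  2.18400026e+01,  7.43857159e+01,  6.39759358e-04,
        8.38588235e+01, -1.23358690e+01]), 'qvel': array([ 0.01118354, -0.04837486,  0.04627081, -0.03220976, -0.00911456,
       -0.12110556]), 'joint_torque': array([-1.45139769e-03, -4.37934709e+01, -2.24556595e+01,  7.12710852e-02,
        3.52873059e-02, -1.06516909e-04]), 'ee_pos': array([ 0.22461358, -0.50172384,  0.23814137]), 'eef_rot': array([-1.79917546e+02, -1.86830132e-02,  2.41105633e+01]), 'force': array([ 0.0348584 , -0.38723632, -0.02787332]), 'ft_torque': array([-0.01357652, -0.01676933,  0.01548044]), 'gripper_width': 0.08819825070720913}
scene {'camera_matrix': array([[426.45196805,   0.        , 259.63059676],
       [  0.        , 426.45196805, 195.08652353],
       [  0.        ,   0.        ,   1.        ]]), 'eye': array([-0.15766279, -0.36295173,  0.62786575]), 'rotation': array([-125.71857249,   -1.10560945,  -61.23957731])}
side {'camera_matrix': array([[356.76015906,   0.        , 252.79384908],
       [  0.        , 356.76015906, 190.0491648 ],
       [  0.        ,   0.        ,   1.        ]]), 'eye': array([ 0.28651931, -0.70145992,  0.39853646]), 'rotation': array([-113.72874044,    1.01074362,  -23.12895684])}
wrist {'camera_matrix': array([[264.7275638 ,   0.        , 255.82751065],
       [  0.        , 264.7275638 , 188.94091708],
       [  0.        ,   0.        ,   1.        ]]), 'hand_eye': array([[-8.25736270e-04, -9.62076453e-01, -2.72778697e-01,
         6.87440344e-02],
       [ 9.99999649e-01, -8.32897751e-04, -8.95402284e-05,
         2.43400854e-04],
       [-1.41052218e-04, -2.72778675e-01,  9.62076803e-01,
        -1.44872460e-01],
       [ 0.00000000e+00,  0.00000000e+00,  0.00000000e+00,
         1.00000000e+00]])}
```

View pics/scene0.png

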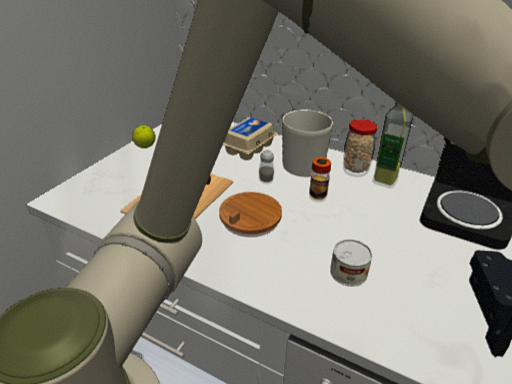

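View pics/side0.png

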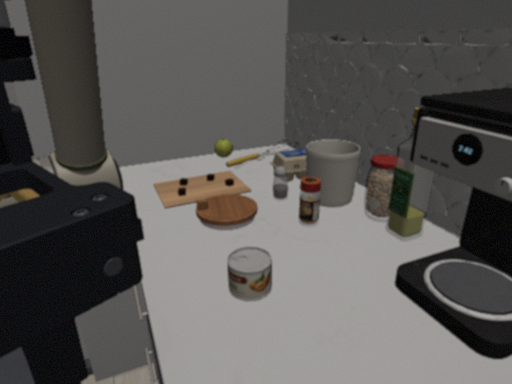

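View pics/wrist0.png

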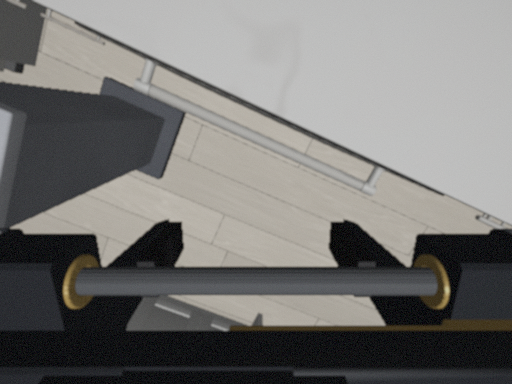

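Scene: the lid is at (250,212) with its ear at (235,216), the tin at (351,262), the shaker at (266,165) and the jar at (319,178). The side view shows four chocolates on the board at (184,182), (210,178), (182,191) and (230,183).

```bash
cat > h.py <<'E'
from rig import robot
import numpy as np, cv2
from scipy.spatial.transform import Rotation as Ro
np.set_printoptions(precision=4,suppress=True)
def cam(name,save=None):
    s=robot.observe(); c=robot.capture(name)
    if save: cv2.imwrite(f"pics/{save}.png",np.ascontiguousarray(c["pixels"][:,:,::-1]))
    K=c["camera_matrix"]
    if name=="wrist":
        T=np.eye(4);T[:3,:3]=Ro.from_euler("xyz",s["eef_rot"],degrees=True).as_matrix();T[:3,3]=s["ee_pos"]
        T=T@c["hand_eye"]; return K,T[:3,:3],T[:3,3]
    return K,Ro.from_euler("xyz",c["rotation"],degrees=True).as_matrix(),c["eye"]
def onz(C,px,z):
    K,R,e=C; d=R@np.linalg.solve(K,[px[0],px[1],1]); return e+d*(z-e[2])/d[2]
def proj(C,p):
    K,R,e=C; q=K@(R.T@(np.asarray(p)-e)); return q[:2]/q[2]
def tri(C1,p1,C2,p2):
    A=[];b=[]
    for C,p in((C1,p1),(C2,p2)):
        K,R,e=C; d=R@np.linalg.solve(K,[p[0],p[1],1]);d/=np.linalg.norm(d);P=np.eye(3)-np.outer(d,d);A.append(P);b.append(P@e)
    return np.linalg.lstsq(np.vstack(A),np.hstack(b),rcond=None)[0]
def st():
    s=robot.observe(); print("t",round(s["time_s"],2),"tcp",s["ee_pos"],"rot",s["eef_rot"],"F",s["force"],"w",round(s["gripper_width"],4)); return s
def totool(p,s=None):
    "shift in tool axes mm to reach world p from measured pose"
    s=s or robot.observe(); R=Ro.from_euler("xyz",s["eef_rot"],degrees=True).as_matrix()
    return R.T@(np.asarray(p)-s["ee_pos"])*1000
E
python3 - <<'E'
from h import *
Z={"dish":0,"lid":.026,"lid_ear":.042,"lid_far":.026,"tin":0,"choc_board":0,"salt_shaker":0,"spice_jar":0}
C={n:cam(n) for n in("scene","side")}
for t,z in Z.items():
    P={}
    for n in C:
        for r in robot.place_of(t,n)[:2]:
            print(t,n,round(r["score"],2),np.round(r["at"],1),onz(C[n],r["at"],z)); P.setdefault(n,r["at"])
    if len(P)==2: print("   tri",tri(C["scene"],P["scene"],C["side"],P["side"]))
for n in C:
  for r in robot.place_of("choc1",n): print(n,round(r["score"],2),np.round(r["at"],1),onz(C[n],r["at"],.017))
E
```

```text
dish scene 0.41 [249.2 217.8] [0.5214 0.0238 0.    ]
dish side 0.73 [228.2 214.9] [0.5245 0.0241 0.    ]
   tri [ 0.5245  0.0255 -0.0016]
lid scene 0.78 [250.1 211.1] [0.5156 0.0183 0.026 ]
lid side 0.8 [228.9 207.5] [0.523  0.0113 0.026 ]
   tri [0.5266 0.0244 0.0179]
lid_ear scene 0.74 [232.8 217.5] [0.4588 0.0295 0.042 ]
lid_ear side 0.59 [199.  202.4] [0.4588 0.0352 0.042 ]
   tri [0.4568 0.0281 0.0448]
lid_far scene 0.89 [266.  195.6] [0.5877 0.0154 0.026 ]
lid_far side 0.67 [227.2 204.9] [0.524  0.0261 0.026 ]
lid_far side 0.61 [253.  202.1] [0.5855 0.014  0.026 ]
   tri [ 0.5158 -0.0207  0.0646]
tin scene 0.58 [347.4 271.5] [ 0.4708 -0.2352  0.    ]
tin scene 0.31 [231.  216.2] [0.5051 0.0639 0.    ]
tin side 0.91 [246.2 284.1] [ 0.4665 -0.2331 -0.    ]
   tri [ 0.4657 -0.2364  0.0038]
choc_board side 0.71 [201.1 187.4] [0.5108 0.2156 0.    ]
choc_board side 0.6 [182.3 180.4] [0.4741 0.2915 0.    ]
salt_shaker scene 0.75 [266.1 181.7] [0.6754 0.061  0.    ]
salt_shaker side 0.67 [279.7 197. ] [0.6827 0.0625 0.    ]
   tri [ 0.6828  0.0645 -0.0029]
spice_jar scene 0.75 [316.9 198.3] [ 0.6741 -0.0841  0.    ]
spice_jar side 0.71 [307.4 223.3] [ 0.6748 -0.0914  0.    ]
spice_jar side 0.16 [226.9 216.1] [0.5196 0.0196 0.    ]
   tri [ 0.6811 -0.0817 -0.0059]
scene 0.42 [203.6 183.2] [0.5664 0.1835 0.017 ]
side 0.5 [182.5 193.6] [0.4457 0.1574 0.017 ]
side 0.5 [209.2 178.1] [0.541  0.2328 0.017 ]
side 0.38 [184.2 181.8] [0.4686 0.2363 0.017 ]
side 0.37 [229. 183.] [0.5805 0.173  0.017 ]
```

```bash
python3 - <<'E'
from h import *
s=st(); print(totool([.40,.04,.27]))
E
```

```text
t 1.15 tcp [ 0.2247 -0.502   0.2387] rot [-179.9999    0.0005   24.1113] F [-0.4492 -0.3198  0.3247] w 0.0883
[ 381.4563 -423.081   -31.2554]
```

Request:
arm_command(
  rows=[
    {"x": 20, "y": -22, "z": -4, "az": 0.04},
    {"x": 50, "y": -56, "z": -8, "az": 0.08},
    {"x": 80, "y": -89, "z": -12, "az": 0.12},
    {"x": 110, "y": -122, "z": -16, "az": 0.16},
    {"x": 140, "y": -156, "z": -20, "az": 0.2},
    {"x": 170, "y": -189, "z": -22, "az": 0.24},
    {"x": 200, "y": -222, "z": -24, "az": 0.29},
    {"x": 230, "y": -256, "z": -26, "az": 0.34},
    {"x": 260, "y": -289, "z": -28, "az": 0.39},
    {"x": 290, "y": -322, "z": -30, "az": 0.44},
    {"x": 320, "y": -355, "z": -31, "az": 0.48},
    {"x": 345, "y": -382, "z": -31, "az": 0.51},
  ],
  hand=100,
)

```text
validation failed for argument at $.ro...
```

```bash
cat > look.py <<'E'
from h import *
import sys
s=st(); C={"wrist":cam("wrist",sys.argv[1])}
for n in("scene","side"): C[n]=cam(n,sys.argv[1]+n)
Z={"dish":0,"lid":.026,"lid_ear":.042,"lid_far":.026,"tin":0,"choc_board":0,"choc1":.017,"salt_shaker":0,"spice_jar":0}
for t in sys.argv[2:]:
    for n in C:
        for r in robot.place_of(t,n): print(t,n,round(r["score"],2),np.round(r["at"],1),onz(C[n],r["at"],Z[t])) if r["score"]>.2 else 0
E
python3 look.py w1 lid lid_ear lid_far dish choc1
```

```text
t 1.15 tcp [ 0.2247 -0.502   0.2387] rot [-179.9999    0.0005   24.1113] F [-0.4492 -0.3198  0.3247] w 0.0883
lid scene 0.97 [251.1 211.6] [0.5151 0.0154 0.026 ]
lid side 0.89 [227.6 209.4] [0.5169 0.0033 0.026 ]
lid_ear scene 0.95 [232.7 217. ] [0.4602 0.0306 0.042 ]
lid_ear side 0.6 [200.5 202.1] [0.4624 0.0353 0.042 ]
lid_ear side 0.38 [281.6 198.8] [ 0.6404 -0.0289  0.042 ]
lid_far side 0.67 [253.2 202.7] [0.5847 0.0108 0.026 ]
dish scene 0.72 [316.6 202.8] [ 0.6562 -0.0907  0.    ]
dish scene 0.53 [248.4 217.8] [0.5204 0.0255 0.    ]
dish side 0.52 [225.2 213.5] [0.5204 0.0341 0.    ]
choc1 scene 0.47 [205.6 180.9] [0.5776 0.1851 0.017 ]
choc1 side 0.63 [209.  178.8] [0.5389 0.2278 0.017 ]
choc1 side 0.61 [229.1 180.9] [0.586  0.1876 0.017 ]
choc1 side 0.52 [181.7 178.6] [0.4676 0.2637 0.017 ]
choc1 side 0.37 [181.1 191.8] [0.4449 0.1706 0.017 ]
```

Request:
arm_command(
  rows=[
    {"x": 20, "y": -22, "z": -4, "ax": 0, "ay": 0, "az": 0.04},
    {"x": 50, "y": -56, "z": -8, "ax": 0, "ay": 0, "az": 0.08},
    {"x": 80, "y": -89, "z": -12, "ax": 0, "ay": 0, "az": 0.12},
    {"x": 110, "y": -122, "z": -16, "ax": 0, "ay": 0, "az": 0.16},
    {"x": 140, "y": -156, "z": -20, "ax": 0, "ay": 0, "az": 0.2},
    {"x": 170, "y": -189, "z": -22, "ax": 0, "ay": 0, "az": 0.24},
    {"x": 200, "y": -222, "z": -24, "ax": 0, "ay": 0, "az": 0.29},
    {"x": 230, "y": -256, "z": -26, "ax": 0, "ay": 0, "az": 0.34},
    {"x": 260, "y": -289, "z": -28, "ax": 0, "ay": 0, "az": 0.39},
    {"x": 290, "y": -322, "z": -30, "ax": 0, "ay": 0, "az": 0.44},
    {"x": 320, "y": -355, "z": -31, "ax": 0, "ay": 0, "az": 0.48},
    {"x": 345, "y": -382, "z": -31, "ax": 0, "ay": 0, "az": 0.51},
  ],
  hand=100,
)

```text
time_s: 3.05
ee_pos: [0.3749, -0.0366, 0.2698]
eef_rot: [180.0, -0.1, -5.3]
force: [0.7, -0.6, 0.8]
gripper_width: 0.0879
```

```bash
python3 look.py w2 lid lid_ear lid_far dish choc1
```

```text
t 3.05 tcp [ 0.3749 -0.0366  0.2698] rot [179.9765  -0.0689  -5.2521] F [ 0.6527 -0.5973  0.8285] w 0.0879
lid wrist 0.97 [203.5  60.3] [0.5192 0.0196 0.026 ]
lid wrist 0.31 [206.6   2.3] [0.5857 0.0058 0.026 ]
lid scene 0.87 [251.4 211.2] [0.5167 0.0155 0.026 ]
lid side 0.63 [228.9 209.7] [0.5191 0.0005 0.026 ]
lid side 0.59 [249.  287.7] [ 0.4554 -0.2738  0.026 ]
lid_ear wrist 0.58 [200.2 105.8] [0.4611 0.0296 0.042 ]
lid_ear scene 0.59 [230.5 215.9] [0.4611 0.0369 0.042 ]
lid_ear side 0.86 [199.1 203.4] [0.4576 0.0299 0.042 ]
lid_ear side 0.58 [179.6 188.8] [0.4353 0.1337 0.042 ]
lid_far wrist 0.61 [74.5 22.9] [0.5785 0.1796 0.026 ]
lid_far wrist 0.57 [203.8   2.2] [0.5861 0.0094 0.026 ]
lid_far scene 0.9 [264.5 197.9] [0.5776 0.014  0.026 ]
lid_far scene 0.69 [178.2 195.8] [0.4807 0.1969 0.026 ]
lid_far side 0.79 [254.7 203.9] [0.5853 0.0032 0.026 ]
dish scene 0.58 [249.4 218.3] [0.52   0.0225 0.    ]
dish side 0.68 [227.4 216.6] [0.5199 0.0167 0.    ]
choc1 wrist 0.89 [33.  59.3] [0.5438 0.2537 0.017 ]
choc1 wrist 0.87 [73.9 23.5] [0.581  0.1858 0.017 ]
choc1 wrist 0.67 [103.3 130.5] [0.4412 0.1814 0.017 ]
choc1 wrist 0.55 [ 55.9 114.9] [0.4692 0.2442 0.017 ]
choc1 scene 0.61 [204.6 181. ] [0.5759 0.187  0.017 ]
choc1 scene 0.58 [158.6 195.4] [0.4677 0.2472 0.017 ]
choc1 scene 0.53 [177.4 206.7] [0.4543 0.18   0.017 ]
choc1 scene 0.51 [180.1 180.5] [0.5462 0.2422 0.017 ]
choc1 side 0.64 [226.5 181.5] [0.5778 0.1865 0.017 ]
choc1 side 0.61 [178.  192.4] [0.4366 0.1703 0.017 ]
choc1 side 0.56 [180.4 179.8] [0.4621 0.2561 0.017 ]
choc1 side 0.53 [212.4 180.1] [0.5448 0.2139 0.017 ]
```

View pics/w2.png

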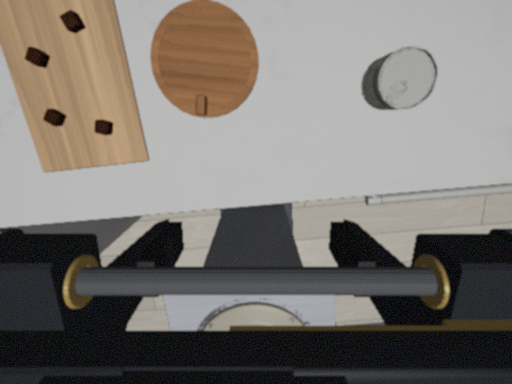

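Wrist view: the ear is at about (201,105), the lid centre at (204,59), four chocolates are on the left and the tin is at (406,78).

```bash
python3 - <<'E'
from h import *
s=st(); print(totool([.461,.030,.12]))
E
```

```text
t 3.95 tcp [ 0.3748 -0.0386  0.2693] rot [-179.9986    0.0001   -5.1172] F [-0.178   0.6501 -0.233 ] w 0.088
[ 79.7436 -76.056  149.3367]
```

Request:
arm_command(
  rows=[
    {"x": 8, "y": -8, "z": 10, "ax": 0, "ay": 0, "az": 0.01},
    {"x": 16, "y": -16, "z": 30, "ax": 0, "ay": 0, "az": 0.03},
    {"x": 28, "y": -28, "z": 55, "ax": 0, "ay": 0, "az": 0.05},
    {"x": 40, "y": -40, "z": 80, "ax": 0, "ay": 0, "az": 0.07},
    {"x": 55, "y": -54, "z": 105, "ax": 0, "ay": 0, "az": 0.07},
    {"x": 68, "y": -66, "z": 125, "ax": 0, "ay": 0, "az": 0.07},
    {"x": 76, "y": -73, "z": 140, "ax": 0, "ay": 0, "az": 0.07},
    {"x": 80, "y": -76, "z": 149, "ax": 0, "ay": 0, "az": 0.07},
    {"x": 80, "y": -76, "z": 149, "ax": 0, "ay": 0, "az": 0.07},
    {"x": 80, "y": -76, "z": 149, "ax": 0, "ay": 0, "az": 0.07},
  ],
)

```text
time_s: 4.78
ee_pos: [0.4611, 0.0298, 0.1205]
eef_rot: [180.0, 0.0, -9.1]
force: [-0.2, 0.7, 0.6]
gripper_width: 0.088
```

```bash
python3 look.py w3 lid lid_ear lid_far
```

```text
t 4.78 tcp [0.4611 0.0298 0.1205] rot [179.996    0.0252  -9.1093] F [-0.2065  0.6713  0.5556] w 0.088
lid wrist 0.66 [256.1 128.8] [0.5166 0.0197 0.026 ]
lid scene 0.92 [249.9 211.8] [0.5131 0.0174 0.026 ]
lid side 0.95 [227.2 204.6] [0.5245 0.0276 0.026 ]
lid_ear wrist 0.74 [254.4 196.2] [0.4603 0.0303 0.042 ]
lid_ear scene 0.82 [232.3 216.8] [0.4604 0.0318 0.042 ]
lid_ear side 0.95 [199.3 202.2] [0.4597 0.036  0.042 ]
lid_far wrist 0.8 [258.2  42.2] [0.5842 0.0071 0.026 ]
lid_far scene 0.97 [266.5 196.1] [0.5865 0.0133 0.026 ]
lid_far scene 0.33 [177.3 208.2] [0.4407 0.1687 0.026 ]
```

View pics/w3.png

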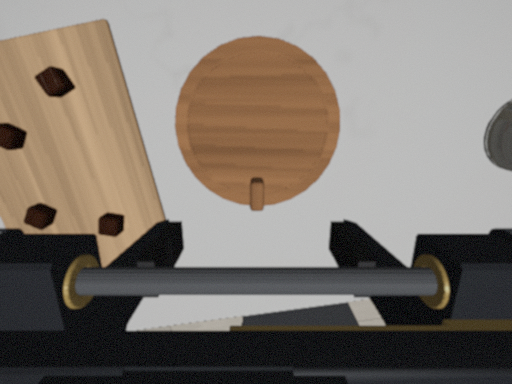

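The ear is at (257,195), under the tool centre and upright in the picture, and the board's chocolates are on the left. I'll descend onto the ear.

Request:
arm_command(
  rows=[
    {"x": 0, "y": 0, "z": 10, "ax": 0, "ay": 0, "az": 0.02},
    {"x": 0, "y": 0, "z": 25, "ax": 0, "ay": 0, "az": 0.02},
    {"x": 0, "y": 0, "z": 40, "ax": 0, "ay": 0, "az": 0.02},
    {"x": 0, "y": 0, "z": 55, "ax": 0, "ay": 0, "az": 0.02},
    {"x": 0, "y": 0, "z": 68, "ax": 0, "ay": 0, "az": 0.02},
    {"x": 0, "y": 0, "z": 78, "ax": 0, "ay": 0, "az": 0.02},
    {"x": 0, "y": 0, "z": 84, "ax": 0, "ay": 0, "az": 0.02},
    {"x": 0, "y": 0, "z": 86, "ax": 0, "ay": 0, "az": 0.02},
    {"x": 0, "y": 0, "z": 86, "ax": 0, "ay": 0, "az": 0.02},
  ],
  hand=40,
)

```text
time_s: 6.13
ee_pos: [0.4612, 0.03, 0.0342]
eef_rot: [-180.0, 0.0, -10.3]
force: [0.8, 0.4, 0.9]
gripper_width: 0.0357
```

Request:
arm_command(
  rows=[
    {"x": 0, "y": 0, "z": 0, "ax": 0, "ay": 0, "az": 0},
    {"x": 0, "y": 0, "z": 0, "ax": 0, "ay": 0, "az": 0},
    {"x": 0, "y": 0, "z": 0, "ax": 0, "ay": 0, "az": 0},
    {"x": 0, "y": 0, "z": 0, "ax": 0, "ay": 0, "az": 0},
    {"x": 0, "y": 0, "z": 0, "ax": 0, "ay": 0, "az": 0},
    {"x": 0, "y": 0, "z": 0, "ax": 0, "ay": 0, "az": 0},
  ],
  hand=0,
  newtons=35,
)

```text
time_s: 6.63
ee_pos: [0.4614, 0.0299, 0.0347]
eef_rot: [180.0, -0.0, -10.3]
force: [-1.7, -0.2, 5.5]
gripper_width: 0.0118
```

```bash
python3 look.py w4 lid lid_ear
```

```text
t 6.63 tcp [0.4614 0.0299 0.0347] rot [179.9945  -0.0449 -10.2586] F [-1.7264 -0.1992  5.5381] w 0.0118
lid wrist 0.63 [253.  137.4] [0.5168 0.0206 0.026 ]
lid scene 0.86 [250.7 212.5] [0.5117 0.0145 0.026 ]
lid side 0.61 [228.2 205.7] [0.5247 0.021  0.026 ]
lid_ear wrist 0.58 [257.8 237.7] [0.4623 0.0277 0.042 ]
lid_ear scene 0.66 [233.3 215.1] [0.4666 0.033  0.042 ]
lid_ear side 0.9 [199.8 201.7] [0.4615 0.0381 0.042 ]
```

View pics/w4.png

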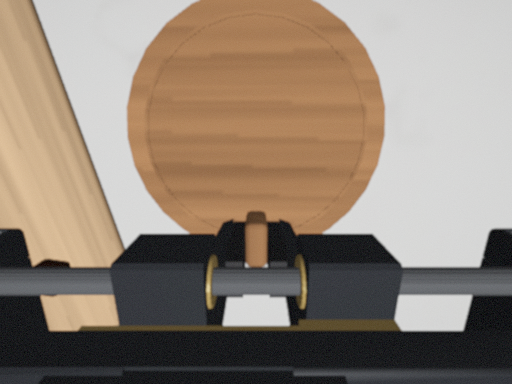

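View pics/w4side.png

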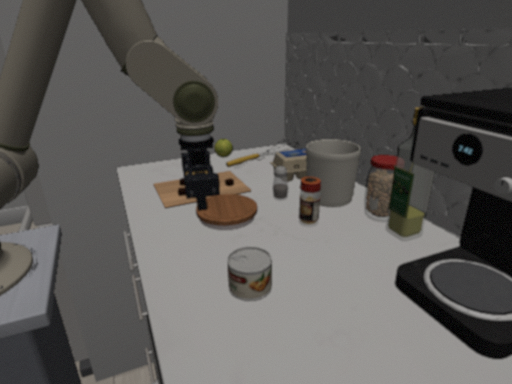

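The fingers hold the ear (width 11.8 mm). Next I tilt the lid about its far edge.

Request:
arm_command(
  rows=[
    {"x": 0.1, "y": 0, "z": -2.4, "ax": 0, "ay": -0.02, "az": 0},
    {"x": 0.6, "y": 0, "z": -6.1, "ax": 0, "ay": -0.05, "az": 0},
    {"x": 1.0, "y": 0, "z": -9.1, "ax": 0, "ay": -0.075, "az": 0},
    {"x": 1.5, "y": 0, "z": -12.2, "ax": 0, "ay": -0.1, "az": 0},
    {"x": 2.1, "y": 0, "z": -15.2, "ax": 0, "ay": -0.125, "az": 0},
    {"x": 2.7, "y": 0, "z": -18.1, "ax": 0, "ay": -0.15, "az": 0},
    {"x": 3.4, "y": 0, "z": -21.1, "ax": 0, "ay": -0.175, "az": 0},
    {"x": 4.2, "y": 0, "z": -24.1, "ax": 0, "ay": -0.2, "az": 0},
    {"x": 4.2, "y": 0, "z": -24.1, "ax": 0, "ay": -0.2, "az": 0},
    {"x": 4.2, "y": 0, "z": -24.1, "ax": 0, "ay": -0.2, "az": 0},
    {"x": 4.2, "y": 0, "z": -24.1, "ax": 0, "ay": -0.2, "az": 0},
    {"x": 4.2, "y": 0, "z": -24.1, "ax": 0, "ay": -0.2, "az": 0},
  ],
)

```text
time_s: 8.08
ee_pos: [0.4652, 0.0293, 0.0583]
eef_rot: [-180.0, 11.4, -10.3]
force: [0.9, 0.5, -1.8]
gripper_width: 0.0117
```

```bash
python3 look.py w5 lid_far lid_ear
```

```text
t 8.08 tcp [0.4652 0.0293 0.0583] rot [-179.9987   11.4371  -10.2659] F [ 0.889   0.5268 -1.7925] w 0.0117
lid_far wrist 0.33 [ 77.9 249.8] [0.4514 0.1707 0.026 ]
lid_far scene 0.82 [266.6 199.6] [0.574  0.0064 0.026 ]
lid_far side 0.64 [252.7 205.7] [ 0.5772 -0.0037  0.026 ]
lid_ear wrist 0.73 [256.3 239.8] [0.4486 0.0311 0.042 ]
lid_ear scene 0.85 [231.7 204.9] [0.4965 0.0557 0.042 ]
lid_ear side 0.75 [200.7 193.8] [0.4755 0.0808 0.042 ]
lid_ear side 0.71 [228.5 216.5] [ 0.4976 -0.0595  0.042 ]
```

View pics/w5side.png

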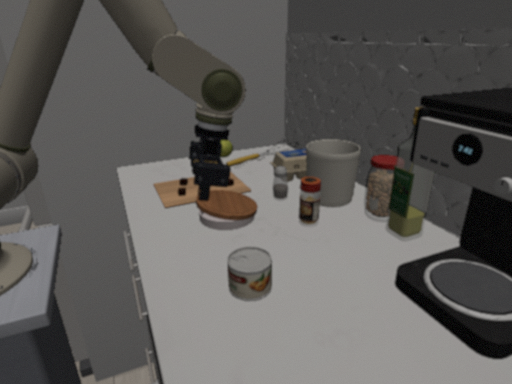

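View pics/w5scene.png

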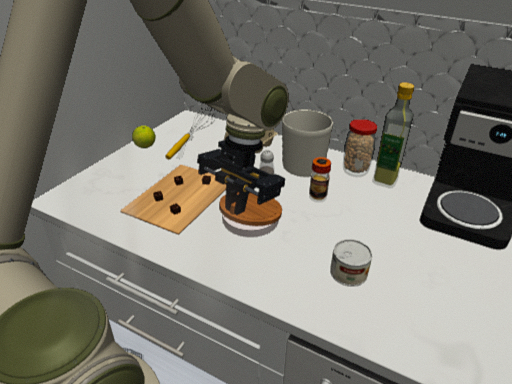

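View pics/w5.png

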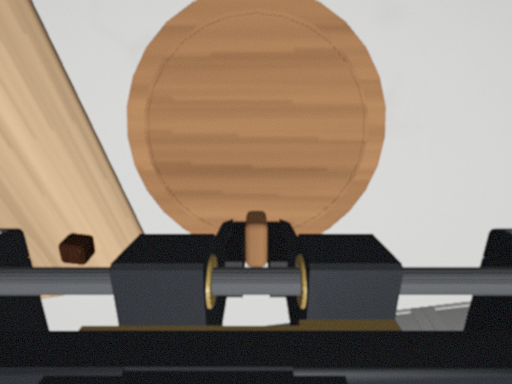

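The lid is tilted, with the ear edge up and the far edge on the dish (side view, lid at about (227,205)). I'll refine the tin position from the earlier wrist picture and the fixed cameras.

```bash
python3 - <<'E'
from h import *
s=st()
for n in("scene","side"):
    C=cam(n)
    for r in robot.cut_out("tin",n)[:1]:
        # compare silhouette centroid with model
        m=r["mask"]; print(n,round(r["score"],2),r["at"])
        from scipy.optimize import minimize
        th=np.linspace(0,2*np.pi,40)
        def mk(xy):
            pts=np.array([proj(C,[xy[0]+.0375*np.cos(t),xy[1]+.0375*np.sin(t),z]) for t in th for z in(0,.058)],np.float32)
            I=np.zeros((384,512),np.uint8); cv2.fillConvexPoly(I,cv2.convexHull(pts*16).astype(np.int32),1,shift=4); return I>0
        def f(xy): I=mk(xy); return -(I&m).sum()/(I|m).sum()
        o=minimize(f,[.467,-.235],method="Nelder-Mead",options=dict(initial_simplex=[[.467,-.235],[.477,-.235],[.467,-.225]])); print(o.x,o.fun)
c=robot.capture("wrist")
T=np.eye(4);T[:3,:3]=Ro.from_euler("xyz",[179.9765,-.0689,-5.2521],degrees=True).as_matrix();T[:3,3]=[.3749,-.0366,.2698]
T=T@c["hand_eye"]; print(onz((c["camera_matrix"],T[:3,:3],T[:3,3]),(406,78),.058))
E
```

```text
t 8.53 tcp [0.4652 0.0293 0.0584] rot [-179.9991   11.4847  -10.2672] F [ 0.0871 -0.4027 -0.6836] w 0.0116
scene 0.65 [349.9, 265.6]
[ 0.4672 -0.2371] -0.9527186761229315
side 0.68 [246.8, 273.1]
[ 0.4698 -0.2407] -0.9401144870101277
[ 0.4698 -0.2352  0.058 ]
```

```bash
python3 - <<'E'
from h import *
s=st()
print(totool(s["ee_pos"]+[0,0,.02]), totool([.4615,.0295,.098]))
E
```

```text
t 8.78 tcp [0.4653 0.0293 0.0584] rot [-179.9991   11.4752  -10.2702] F [-1.0903  0.3743 -0.686 ] w 0.0116
[ -3.9789  -0.0003 -19.6002] [-11.5485   0.4352 -38.0384]
```

Request:
arm_command(
  rows=[
    {"x": -1, "y": 0, "z": -5, "ax": 0, "ay": 0, "az": 0},
    {"x": -2, "y": 0, "z": -10, "ax": 0, "ay": 0, "az": 0},
    {"x": -3, "y": 0, "z": -15, "ax": 0, "ay": 0, "az": 0},
    {"x": -4, "y": 0, "z": -20, "ax": 0, "ay": 0.02, "az": 0},
    {"x": -6, "y": 0, "z": -25, "ax": 0, "ay": 0.06, "az": 0},
    {"x": -8, "y": 0, "z": -29, "ax": 0, "ay": 0.1, "az": 0},
    {"x": -9.5, "y": 0, "z": -33, "ax": 0, "ay": 0.14, "az": 0},
    {"x": -10.5, "y": 0, "z": -36, "ax": 0, "ay": 0.17, "az": 0},
    {"x": -11.5, "y": 0, "z": -38, "ax": 0, "ay": 0.2, "az": 0},
    {"x": -11.5, "y": 0, "z": -38, "ax": 0, "ay": 0.2, "az": 0},
    {"x": -11.5, "y": 0, "z": -38, "ax": 0, "ay": 0.2, "az": 0},
  ],
)

```text
time_s: 9.7
ee_pos: [0.4615, 0.03, 0.0985]
eef_rot: [-180.0, -0.0, -10.3]
force: [0.1, 0.2, -2.2]
gripper_width: 0.0115
```

```bash
python3 - <<'E'
from h import *
s=st(); print(totool([.414,-.227,.098]))
C=cam("wrist","w6");cam("side","w6s");cam("scene","w6sc")
E
```

```text
t 9.7 tcp [0.4615 0.03   0.0985] rot [-179.9987   -0.015   -10.2633] F [ 0.108   0.2251 -2.1541] w 0.0115
[ -0.9487 261.3482   0.4569]
```

View pics/w6.png

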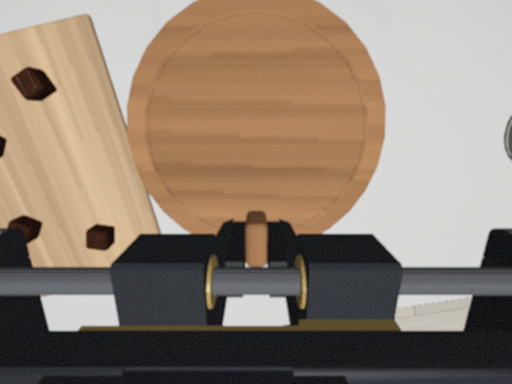

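View pics/w6sc.png

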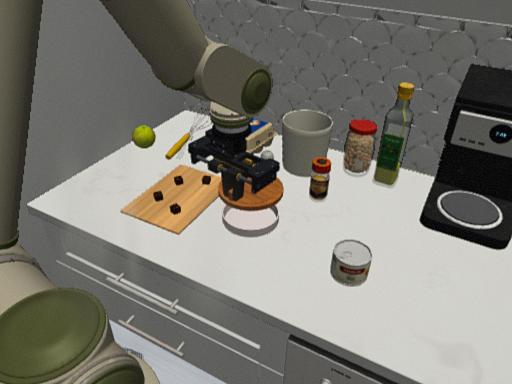

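The lid is held level above the dish, at an unchanged place in the wrist view. Next I carry it across to the tin.

Request:
arm_command(
  rows=[
    {"x": 0, "y": 8, "z": 0, "ax": 0, "ay": 0, "az": 0},
    {"x": 0, "y": 28, "z": 0, "ax": 0, "ay": 0, "az": 0},
    {"x": 0, "y": 55, "z": 0, "ax": 0, "ay": 0, "az": 0},
    {"x": 0, "y": 85, "z": 0, "ax": 0, "ay": 0, "az": 0},
    {"x": 0, "y": 115, "z": 0, "ax": 0, "ay": 0, "az": 0},
    {"x": 0, "y": 145, "z": 0, "ax": 0, "ay": 0, "az": 0},
    {"x": 0, "y": 175, "z": 0, "ax": 0, "ay": 0, "az": 0},
    {"x": 0, "y": 205, "z": 0, "ax": 0, "ay": 0, "az": 0},
    {"x": 0, "y": 232, "z": 0, "ax": 0, "ay": 0, "az": 0},
    {"x": -1, "y": 252, "z": 0, "ax": 0, "ay": 0, "az": 0},
    {"x": -1, "y": 261, "z": 0, "ax": 0, "ay": 0, "az": 0},
    {"x": -1, "y": 261, "z": 0, "ax": 0, "ay": 0, "az": 0},
  ],
)

```text
time_s: 10.85
ee_pos: [0.4139, -0.2285, 0.0978]
eef_rot: [180.0, 0.0, -10.4]
force: [0.1, -0.5, -0.5]
gripper_width: 0.0115
```

```bash
python3 - <<'E'
from h import *
s=st(); print(totool([.414,-.227,.068]))
C=cam("wrist","w7");cam("side","w7s");cam("scene","w7sc")
E
```

```text
t 10.85 tcp [ 0.4139 -0.2285  0.0978] rot [179.9905   0.0027 -10.411 ] F [ 0.0522 -0.466  -0.5456] w 0.0115
[-0.1293 -1.4635 29.7854]
```

View pics/w7s.png

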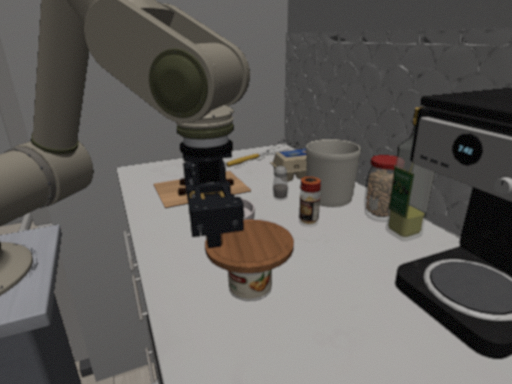

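View pics/w7sc.png

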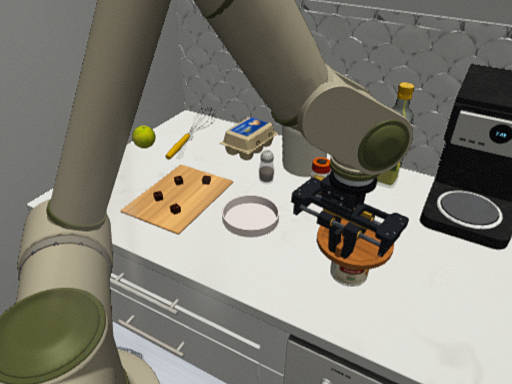

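View pics/w7.png

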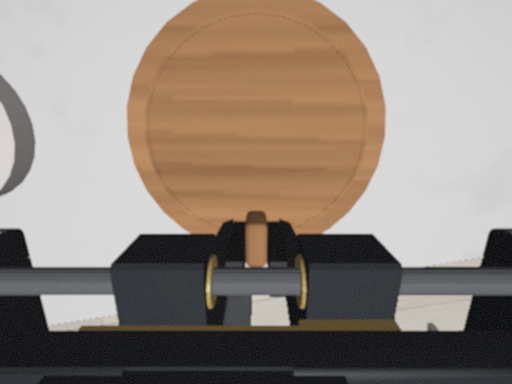

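The lid is level over the tin. I'll lower it.

Request:
arm_command(
  rows=[
    {"x": 0, "y": -1, "z": 4, "ax": 0, "ay": 0, "az": 0},
    {"x": 0, "y": -1, "z": 10, "ax": 0, "ay": 0, "az": 0},
    {"x": 0, "y": -1, "z": 17, "ax": 0, "ay": 0, "az": 0},
    {"x": 0, "y": -1, "z": 23, "ax": 0, "ay": 0, "az": 0},
    {"x": 0, "y": -1, "z": 27, "ax": 0, "ay": 0, "az": 0},
    {"x": 0, "y": -1, "z": 29, "ax": 0, "ay": 0, "az": 0},
    {"x": 0, "y": -1, "z": 30, "ax": 0, "ay": 0, "az": 0},
    {"x": 0, "y": -1, "z": 30, "ax": 0, "ay": 0, "az": 0},
    {"x": 0, "y": -1, "z": 30, "ax": 0, "ay": 0, "az": 0},
  ],
)

```text
time_s: 11.75
ee_pos: [0.4145, -0.2258, 0.0681]
eef_rot: [180.0, -0.0, -10.3]
force: [-0.6, 0.1, -1.1]
gripper_width: 0.0118
```

Request:
arm_command(
  rows=[
    {"x": 0, "y": 0, "z": 0.5, "ax": 0, "ay": 0, "az": 0},
    {"x": 0, "y": 0, "z": 1, "ax": 0, "ay": 0, "az": 0},
    {"x": 0, "y": 0, "z": 1, "ax": 0, "ay": 0, "az": 0},
    {"x": 0, "y": 0, "z": 1, "ax": 0, "ay": 0, "az": 0},
  ],
)

```text
time_s: 12.08
ee_pos: [0.4144, -0.2258, 0.067]
eef_rot: [180.0, -0.0, -10.3]
force: [0.6, -0.4, -1.7]
gripper_width: 0.0118
```

Request:
arm_command(
  rows=[
    {"x": 0, "y": 0, "z": 0.5, "ax": 0, "ay": 0, "az": 0},
    {"x": 0, "y": 0, "z": 1, "ax": 0, "ay": 0, "az": 0},
    {"x": 0, "y": 0, "z": 1, "ax": 0, "ay": 0, "az": 0},
    {"x": 0, "y": 0, "z": 1, "ax": 0, "ay": 0, "az": 0},
  ],
)

```text
time_s: 12.42
ee_pos: [0.4144, -0.2258, 0.0665]
eef_rot: [180.0, -0.0, -10.3]
force: [-1.7, 1.1, 6.0]
gripper_width: 0.0117
```

```bash
python3 - <<'E'
from h import *
for i in range(4): s=st(); C=cam("side","w8s")
cam("scene","w8sc")
E
```

```text
t 12.42 tcp [ 0.4144 -0.2258  0.0665] rot [179.9749  -0.0256 -10.2639] F [-1.7413  1.0514  6.0264] w 0.0117
t 12.47 tcp [ 0.4144 -0.2258  0.0665] rot [179.9756  -0.025  -10.2641] F [-2.6145  1.4142  6.7411] w 0.0117
t 12.52 tcp [ 0.4144 -0.2258  0.0665] rot [179.9764  -0.0262 -10.2623] F [-3.5292  1.0913  6.3277] w 0.0119
t 12.57 tcp [ 0.4144 -0.2258  0.0665] rot [179.9762  -0.0244 -10.2627] F [-2.4834  0.9537  6.6083] w 0.0119
```

View pics/w8s.png

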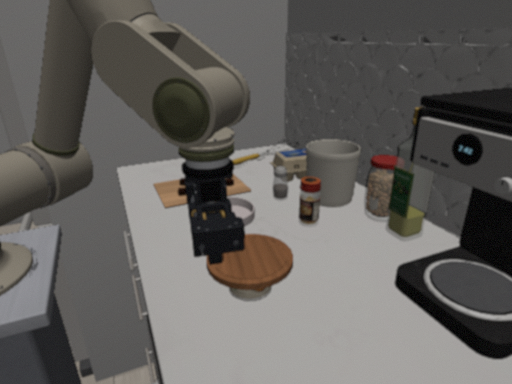

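Contact shows as 6 N. I'll release.

Request:
arm_command(
  rows=[
    {"x": 0, "y": 0, "z": 0, "ax": 0, "ay": 0, "az": 0},
    {"x": 0, "y": 0, "z": 0, "ax": 0, "ay": 0, "az": 0},
    {"x": 0, "y": 0, "z": 0, "ax": 0, "ay": 0, "az": 0},
    {"x": 0, "y": 0, "z": 0, "ax": 0, "ay": 0, "az": 0},
    {"x": 0, "y": 0, "z": 0, "ax": 0, "ay": 0, "az": 0},
    {"x": 0, "y": 0, "z": 0, "ax": 0, "ay": 0, "az": 0},
  ],
  hand=40,
)

```text
time_s: 13.17
ee_pos: [0.4144, -0.2258, 0.0659]
eef_rot: [-180.0, 0.0, -10.3]
force: [0.0, 0.1, 1.3]
gripper_width: 0.0355
```

Request:
arm_command(
  rows=[
    {"x": 0, "y": 0, "z": -4, "ax": 0, "ay": 0, "az": 0},
    {"x": 0, "y": 0, "z": -12, "ax": 0, "ay": 0, "az": 0},
    {"x": 0, "y": 0, "z": -24, "ax": 0, "ay": 0, "az": 0},
    {"x": 0, "y": 0, "z": -40, "ax": 0, "ay": 0, "az": 0},
    {"x": 0, "y": 0, "z": -60, "ax": 0, "ay": 0, "az": 0},
    {"x": 0, "y": 0, "z": -80, "ax": 0, "ay": 0, "az": 0},
    {"x": 0, "y": 0, "z": -100, "ax": 0, "ay": 0, "az": 0},
    {"x": 0, "y": 0, "z": -110, "ax": 0, "ay": 0, "az": 0},
    {"x": 0, "y": 0, "z": -110, "ax": 0, "ay": 0, "az": 0},
    {"x": 0, "y": 0, "z": -110, "ax": 0, "ay": 0, "az": 0},
  ],
)

```text
time_s: 14.0
ee_pos: [0.4144, -0.2257, 0.1765]
eef_rot: [180.0, -0.1, -10.3]
force: [0.0, 0.4, -1.0]
gripper_width: 0.035
```

```bash
python3 - <<'E'
from h import *
s=st(); C=cam("wrist","w9");cam("side","w9s");S=cam("scene","w9sc")
for r in robot.place_of("lid","wrist"): print(r,onz(C,r["at"],.058))
for r in robot.place_of("lid_ear","wrist"): print(r,onz(C,r["at"],.074))
for r in robot.place_of("dish","wrist"): print(r,onz(C,r["at"],.0))
for r in robot.place_of("dish","scene"): print(r,onz(S,r["at"],.0))
for r in robot.place_of("choc1","scene"): print(r,onz(S,r["at"],.017))
E
```

```text
t 14.0 tcp [ 0.4144 -0.2257  0.1765] rot [179.9611  -0.0608 -10.2657] F [ 0.0261  0.4394 -0.9705] w 0.035
{'at': [256.0, 128.9], 'score': 0.77} [ 0.4685 -0.2368  0.058 ]
{'at': [37.2, 124.5], 'score': 0.68} [ 0.5105 -0.0294  0.058 ]
{'at': [255.9, 185.6], 'score': 0.8} [ 0.4166 -0.2272  0.074 ]
{'at': [39.0, 125.0], 'score': 0.72} [ 0.508  -0.0436  0.074 ]
{'at': [39.5, 123.9], 'score': 0.7} [0.5169 0.0138 0.    ]
{'at': [249.1, 217.8], 'score': 0.77} [0.5213 0.024  0.    ]
{'at': [176.9, 208.0], 'score': 0.48} [0.4498 0.1779 0.017 ]
{'at': [205.4, 182.4], 'score': 0.48} [0.5717 0.1816 0.017 ]
{'at': [263.8, 180.8], 'score': 0.47} [0.6535 0.0566 0.017 ]
{'at': [178.5, 182.9], 'score': 0.43} [0.5354 0.239  0.017 ]
{'at': [158.4, 197.4], 'score': 0.42} [0.461  0.2423 0.017 ]
```

View pics/w9.png

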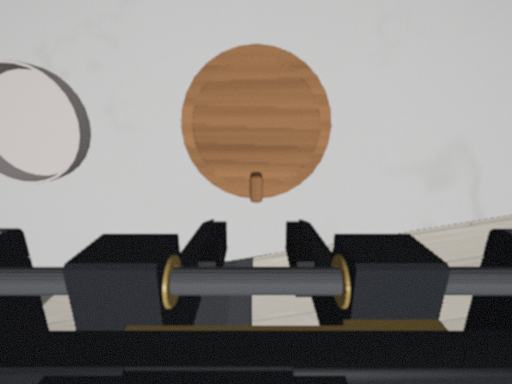

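View pics/w9s.png

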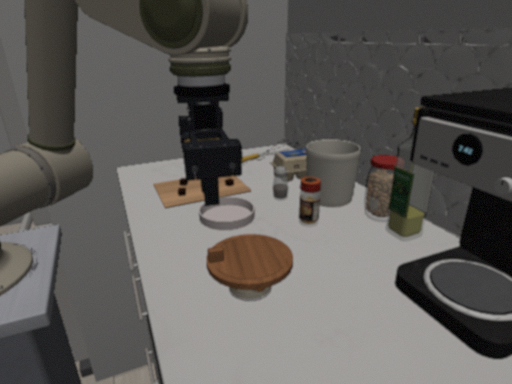

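The lid lies level on the tin, centred at (256,122) in the wrist view. Next is a view over the dish and board.

```bash
python3 - <<'E'
from h import *
s=st(); print(totool([.42,.16,.20]))
E
```

```text
t 14.4 tcp [ 0.4143 -0.2257  0.1756] rot [-179.9735    0.0399  -10.2668] F [-0.0602  0.3873  0.445 ] w 0.0354
[ -63.1637 -380.5254  -24.1828]
```

Request:
arm_command(
  rows=[
    {"x": -2, "y": -15, "z": -4, "ax": 0, "ay": 0, "az": 0},
    {"x": -8, "y": -50, "z": -10, "ax": 0, "ay": 0, "az": -0.02},
    {"x": -14, "y": -88, "z": -16, "ax": 0, "ay": 0, "az": -0.05},
    {"x": -21, "y": -127, "z": -20, "ax": 0, "ay": 0, "az": -0.08},
    {"x": -28, "y": -166, "z": -24, "ax": 0, "ay": 0, "az": -0.11},
    {"x": -34, "y": -205, "z": -24, "ax": 0, "ay": 0, "az": -0.14},
    {"x": -41, "y": -244, "z": -24, "ax": 0, "ay": 0, "az": -0.16},
    {"x": -47, "y": -283, "z": -24, "ax": 0, "ay": 0, "az": -0.18},
    {"x": -54, "y": -322, "z": -24, "ax": 0, "ay": 0, "az": -0.18},
    {"x": -60, "y": -355, "z": -24, "ax": 0, "ay": 0, "az": -0.18},
    {"x": -63, "y": -380, "z": -24, "ax": 0, "ay": 0, "az": -0.18},
    {"x": -63, "y": -380, "z": -24, "ax": 0, "ay": 0, "az": -0.18},
  ],
)

```text
time_s: 15.4
ee_pos: [0.4198, 0.1628, 0.1998]
eef_rot: [-180.0, 0.0, 0.3]
force: [-0.0, -0.2, -0.8]
gripper_width: 0.0352
```

```bash
python3 - <<'E'
from h import *
s=st(); C=cam("wrist","w10")
for r in robot.place_of("dish","wrist"): print("dish",r,onz(C,r["at"],.0))
for r in robot.place_of("choc1","wrist"): print(round(r["score"],2),r["at"],onz(C,r["at"],.017))
for r in robot.cut_out("dish","wrist")[:1]:
    c,_=cv2.findContours(r["mask"].astype(np.uint8),0,1); c=max(c,key=cv2.contourArea); print(cv2.fitEllipse(c)); 
    P=np.array([onz(C,p[0],.026) for p in c]); print(P.min(0),P.max(0))
cv2.imwrite("pics/w10b.png",cv2.resize(cv2.imread("pics/w10.png")[:230],None,fx=1.5,fy=1.5))
E
```

```text
t 15.4 tcp [0.4198 0.1628 0.1998] rot [-179.9507    0.0007    0.2916] F [-0.0098 -0.186  -0.7674] w 0.0352
dish {'at': [374.6, 91.2], 'score': 0.79} [0.5161 0.0172 0.    ]
0.9 [185.5, 131.5] [0.4678 0.2477 0.017 ]
0.87 [178.7, 61.6] [0.5453 0.2501 0.017 ]
0.76 [232.2, 24.5] [0.5827 0.1888 0.017 ]
0.65 [241.3, 148.6] [0.4475 0.1803 0.017 ]
((381.3634338378906, 85.09748077392578), (112.79705047607422, 130.6479949951172), 41.68024444580078)
[ 0.4512 -0.0457  0.026 ] [0.5822 0.0899 0.026 ]
```

View pics/w10b.png

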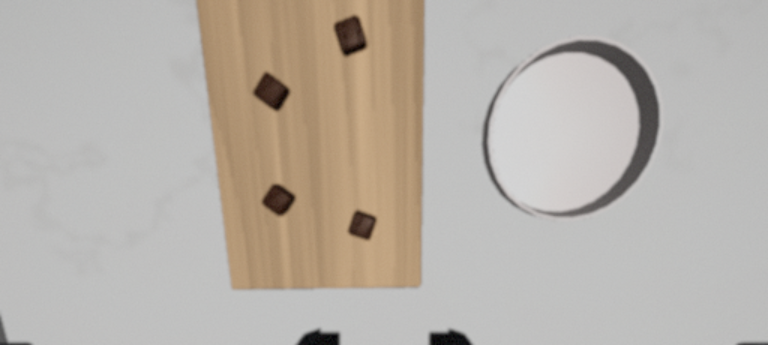

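Four chocolates at about (351,35), (271,91), (278,199) and (362,225) in the 1.5x view, with the empty dish at (572,130). I'll fit box and dish silhouettes for position and yaw.

```bash
cat > fit.py <<'E'
from h import *
from scipy.optimize import minimize
def hull(C,pts):
    q=np.array([proj(C,p) for p in pts],np.float32); I=np.zeros((384,512),np.uint8)
    cv2.fillConvexPoly(I,cv2.convexHull((q*16)).astype(np.int32),1,shift=4); return I>0
def box(C,x,y,a,zc=.017):
    c,s=np.cos(a),np.sin(a)
    return hull(C,[[x+u*c-v*s,y+u*s+v*c,zc+w] for u in(-.01,.01) for v in(-.01,.01) for w in(-.009,.009)])
def iou(a,b): return (a&b).sum()/max(1,(a|b).sum())
def fitchoc(C,m,x,y,zc=.017):
    best=None
    for a0 in np.deg2rad([-30,0,30]):
        o=minimize(lambda v:-iou(box(C,v[0],v[1],v[2],zc),m),[x,y,a0],method="Nelder-Mead",options=dict(initial_simplex=[[x,y,a0],[x+.006,y,a0],[x,y+.006,a0],[x,y,a0+.35]],xatol=1e-4,maxfev=150))
        if best is None or o.fun<best.fun: best=o
    x,y,a=best.x; a=(np.rad2deg(a)+45)%90-45
    return x,y,a,-best.fun
def chocs(C,cam,zc=.017):
    out=[]
    for r in robot.cut_out("choc1",cam):
        if r["score"]<.25: continue
        p=onz(C,r["at"],zc); f=fitchoc(C,r["mask"],p[0],p[1],zc); out.append(f)
        print("choc score %.2f px %s  x %.4f y %.4f yaw %.1f iou %.2f"%(r["score"],np.round(r["at"]),*f))
    return out
def fitdish(C,cam):
    th=np.linspace(0,2*np.pi,48,endpoint=False)
    for r in robot.cut_out("dish",cam)[:1]:
        m=r["mask"];p=onz(C,r["at"],.013)
        g=lambda v:hull(C,[[v[0]+R*np.cos(t),v[1]+R*np.sin(t),z] for t in th for R,z in((.066,.026),(.062,0))])
        o=minimize(lambda v:-iou(g(v),m),p[:2],method="Nelder-Mead",options=dict(initial_simplex=[p[:2],p[:2]+[.008,0],p[:2]+[0,.008]],xatol=1e-4)); print("dish",cam,round(r["score"],2),o.x,-o.fun)
E
python3 - <<'E'
from fit import *
s=st();C=cam("wrist"); chocs(C,"wrist"); fitdish(C,"wrist")
for n in("scene","side"): fitdish(cam(n),n)
E
```

```text
t 15.6 tcp [0.4201 0.1586 0.1998] rot [179.9823   0.0193   0.0058] F [-0.2239 -0.0851  0.0727] w 0.0353
choc score 0.87 px [182. 128.]  x 0.4671 y 0.2478 yaw 41.0 iou 0.87
choc score 0.80 px [229.  24.]  x 0.5838 y 0.1877 yaw 16.1 iou 0.91
choc score 0.67 px [174.  61.]  x 0.5455 y 0.2475 yaw -35.7 iou 0.82
choc score 0.51 px [237. 148.]  x 0.4466 y 0.1814 yaw -19.2 iou 0.89
dish wrist 0.92 [0.5173 0.0205] 0.9759015697921086
dish scene 0.67 [0.5152 0.0172] 0.9593613933236574
dish side 0.85 [0.5164 0.0153] 0.8961584633853541
```

Request:
arm_command(
  rows=[
    {"x": 4, "y": -3, "z": 10, "ax": 0, "ay": 0, "az": 0.04},
    {"x": 8, "y": -7, "z": 28, "ax": 0, "ay": 0, "az": 0.1},
    {"x": 14, "y": -12, "z": 50, "ax": 0, "ay": 0, "az": 0.18},
    {"x": 20, "y": -17, "z": 70, "ax": 0, "ay": 0, "az": 0.26},
    {"x": 25, "y": -21, "z": 83, "ax": 0, "ay": 0, "az": 0.31},
    {"x": 26.6, "y": -22.8, "z": 90, "ax": 0, "ay": 0, "az": 0.335},
    {"x": 26.6, "y": -22.8, "z": 90, "ax": 0, "ay": 0, "az": 0.335},
    {"x": 26.6, "y": -22.8, "z": 90, "ax": 0, "ay": 0, "az": 0.335},
  ],
  hand=55,
)

```text
time_s: 16.62
ee_pos: [0.4467, 0.1821, 0.1099]
eef_rot: [180.0, 0.0, -19.1]
force: [-0.0, 0.1, -0.1]
gripper_width: 0.0485
```

```bash
python3 - <<'E'
from fit import *
s=st();C=cam("wrist","w11"); chocs(C,"wrist"); st()
E
```

```text
t 16.62 tcp [0.4467 0.1821 0.1099] rot [179.9828   0.0287 -19.1009] F [-0.0396  0.077  -0.0568] w 0.0485
choc score 0.91 px [142. 111.]  x 0.5463 y 0.2470 yaw -27.5 iou 0.81
choc score 0.87 px [195.  38.]  x 0.5834 y 0.1877 yaw 21.5 iou 0.86
choc score 0.75 px [258. 191.]  x 0.4471 y 0.1804 yaw -17.4 iou 0.83
choc score 0.75 px [183. 192.]  x 0.4674 y 0.2471 yaw -39.2 iou 0.80
t 16.72 tcp [0.4469 0.1821 0.1106] rot [-179.974    -0.0511  -19.1148] F [0.0043 0.4499 0.1086] w 0.0487
```

View pics/w11.png

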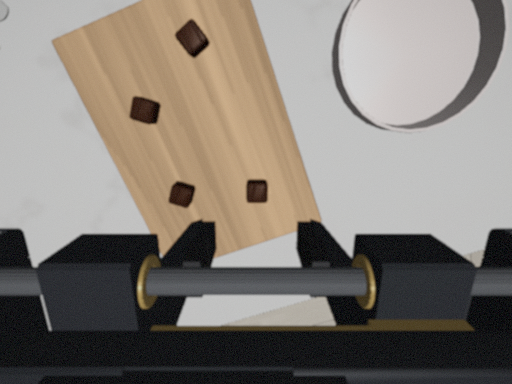

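The chocolate at (257,191) is centred between the jaws and square to them.

Request:
arm_command(
  rows=[
    {"x": 0, "y": 0, "z": 12, "ax": 0, "ay": 0, "az": 0},
    {"x": 0, "y": 0, "z": 32, "ax": 0, "ay": 0, "az": 0},
    {"x": 0, "y": 0, "z": 55, "ax": 0, "ay": 0, "az": 0},
    {"x": 0, "y": 0, "z": 75, "ax": 0, "ay": 0, "az": 0},
    {"x": 0, "y": 0, "z": 90, "ax": 0, "ay": 0, "az": 0},
    {"x": 0, "y": 0, "z": 97, "ax": 0, "ay": 0, "az": 0},
    {"x": 0, "y": 0, "z": 99, "ax": 0, "ay": 0, "az": 0},
    {"x": 0, "y": 0, "z": 99, "ax": 0, "ay": 0, "az": 0},
  ],
)

```text
time_s: 17.38
ee_pos: [0.447, 0.1822, 0.0114]
eef_rot: [-180.0, -0.0, -19.1]
force: [-0.4, -0.1, 0.2]
gripper_width: 0.0484
```

Request:
arm_command(
  rows=[
    {"x": 0, "y": 0, "z": 0, "ax": 0, "ay": 0, "az": 0},
    {"x": 0, "y": 0, "z": 0, "ax": 0, "ay": 0, "az": 0},
    {"x": 0, "y": 0, "z": 0, "ax": 0, "ay": 0, "az": 0},
    {"x": 0, "y": 0, "z": 0, "ax": 0, "ay": 0, "az": 0},
    {"x": 0, "y": 0, "z": 0, "ax": 0, "ay": 0, "az": 0},
    {"x": 0, "y": 0, "z": 0, "ax": 0, "ay": 0, "az": 0},
    {"x": 0, "y": 0, "z": -10, "ax": 0, "ay": 0, "az": 0},
    {"x": 0, "y": 0, "z": -30, "ax": 0, "ay": 0, "az": 0},
    {"x": 0, "y": 0, "z": -50, "ax": 0, "ay": 0, "az": 0},
    {"x": 0, "y": 0, "z": -60, "ax": 0, "ay": 0, "az": 0},
    {"x": 0, "y": 0, "z": -60, "ax": 0, "ay": 0, "az": 0},
  ],
  hand=0,
  newtons=15,
)

```text
time_s: 18.3
ee_pos: [0.4476, 0.1824, 0.0728]
eef_rot: [-179.9, -0.2, -19.1]
force: [0.8, -0.9, -0.1]
gripper_width: 0.0197
```

```bash
python3 - <<'E'
from fit import *
s=st();C=cam("wrist","w12"); cam("scene","w12s"); print(totool([.517+.0375,.020,.07]),totool([.517+.0375,.020,.008]))
E
```

```text
t 18.3 tcp [0.4476 0.1824 0.0728] rot [-179.8968   -0.1978  -19.1409] F [ 0.7556 -0.9331 -0.0941] w 0.0197
[155.162  117.8313   0.738 ] [155.1586 117.8359  62.738 ]
```

View pics/w12.png

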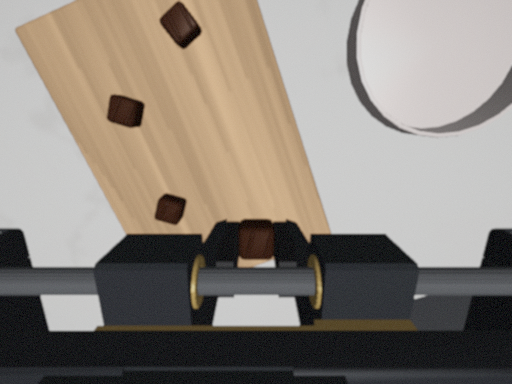

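Request:
arm_command(
  rows=[
    {"x": 8, "y": 6, "z": 0, "ax": 0, "ay": 0, "az": -0.02},
    {"x": 28, "y": 21, "z": 0, "ax": 0, "ay": 0, "az": -0.08},
    {"x": 52, "y": 40, "z": 0, "ax": 0, "ay": 0, "az": -0.14},
    {"x": 78, "y": 60, "z": 0, "ax": 0, "ay": 0, "az": -0.2},
    {"x": 104, "y": 80, "z": 0, "ax": 0, "ay": 0, "az": -0.26},
    {"x": 130, "y": 99, "z": 0, "ax": 0, "ay": 0, "az": -0.31},
    {"x": 147, "y": 112, "z": 1, "ax": 0, "ay": 0, "az": -0.334},
    {"x": 153.7, "y": 117.3, "z": 1, "ax": 0, "ay": 0, "az": -0.334},
    {"x": 153.7, "y": 117.3, "z": 1, "ax": 0, "ay": 0, "az": -0.334},
    {"x": 153.7, "y": 117.3, "z": 1, "ax": 0, "ay": 0, "az": -0.334},
  ],
)

```text
time_s: 19.23
ee_pos: [0.5525, 0.0217, 0.0691]
eef_rot: [-180.0, 0.1, -0.1]
force: [-0.9, -1.0, 0.4]
gripper_width: 0.0199
```

```bash
python3 - <<'E'
from fit import *
s=st();C=cam("wrist","w13"); fitdish(C,"wrist"); print(totool([.553,.020,.008]))
E
```

```text
t 19.23 tcp [0.5525 0.0217 0.0691] rot [-179.9658    0.1196   -0.064 ] F [-0.864  -0.9674  0.37  ] w 0.0199
dish wrist 0.76 [0.52   0.0189] 0.44392500369076326
[ 0.6193  2.3456 61.6462]
```

View pics/w13.png

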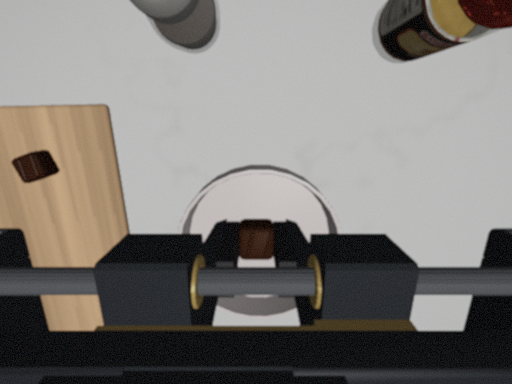

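Request:
arm_command(
  rows=[
    {"x": 0.5, "y": 2.5, "z": 10, "ax": 0, "ay": 0, "az": 0},
    {"x": 0.5, "y": 2.5, "z": 25, "ax": 0, "ay": 0, "az": 0},
    {"x": 0.5, "y": 2.5, "z": 40, "ax": 0, "ay": 0, "az": 0},
    {"x": 0.5, "y": 2.5, "z": 52, "ax": 0, "ay": 0, "az": 0},
    {"x": 0.5, "y": 2.5, "z": 59, "ax": 0, "ay": 0, "az": 0},
    {"x": 0.5, "y": 2.5, "z": 61.5, "ax": 0, "ay": 0, "az": 0},
    {"x": 0.5, "y": 2.5, "z": 61.5, "ax": 0, "ay": 0, "az": 0},
    {"x": 0.5, "y": 2.5, "z": 61.5, "ax": 0, "ay": 0, "az": 0},
  ],
)

```text
time_s: 20.0
ee_pos: [0.554, 0.0188, 0.0087]
eef_rot: [180.0, -0.0, 0.0]
force: [0.3, -0.8, -0.3]
gripper_width: 0.0199
```

Request:
arm_command(
  rows=[
    {"x": 0, "y": 0, "z": 0, "ax": 0, "ay": 0, "az": 0},
    {"x": 0, "y": 0, "z": 0, "ax": 0, "ay": 0, "az": 0},
    {"x": 0, "y": 0, "z": 0, "ax": 0, "ay": 0, "az": 0},
    {"x": 0, "y": 0, "z": 0, "ax": 0, "ay": 0, "az": 0},
    {"x": 0, "y": 0, "z": -6, "ax": 0, "ay": 0, "az": 0},
    {"x": 0, "y": 0, "z": -20, "ax": 0, "ay": 0, "az": 0},
    {"x": 0, "y": 0, "z": -45, "ax": 0, "ay": 0, "az": 0},
    {"x": 0, "y": 0, "z": -75, "ax": 0, "ay": 0, "az": 0},
    {"x": -10, "y": 0, "z": -105, "ax": 0, "ay": 0, "az": 0},
    {"x": -30, "y": 0, "z": -125, "ax": 0, "ay": 0, "az": 0},
    {"x": -50, "y": 0, "z": -135, "ax": 0, "ay": 0, "az": 0},
    {"x": -60, "y": 0, "z": -135, "ax": 0, "ay": 0, "az": 0},
  ],
  hand=32,
)

```text
time_s: 21.0
ee_pos: [0.493, 0.0186, 0.1462]
eef_rot: [180.0, -0.2, -0.0]
force: [0.3, -0.8, 0.8]
gripper_width: 0.0283
```

```bash
cat > ck.py <<'E'
from fit import *
import sys
s=st();C=cam("wrist",sys.argv[1]); chocs(C,"wrist")
print("dish-range (z=.013)"); fitdish(C,"wrist")
E
python3 ck.py w14; python3 -c "
from h import *
print(totool([.469,.2475,.11]),totool([.517,.10,.17]))"
```

```text
t 21.0 tcp [0.493  0.0186 0.1462] rot [179.9515  -0.2167  -0.0037] F [ 0.2765 -0.8426  0.7874] w 0.0283
choc score 0.89 px [ 28. 130.]  x 0.5470 y 0.2475 yaw -13.7 iou 0.80
choc score 0.77 px [80. 93.]  x 0.5844 y 0.1860 yaw 11.2 iou 0.85
choc score 0.67 px [254. 121.]  x 0.5544 y 0.0183 yaw 0.6 iou 0.84
choc score 0.55 px [ 46. 204.]  x 0.4667 y 0.2465 yaw 36.0 iou 0.79
dish-range (z=.013)
dish wrist 0.76 [0.5166 0.0184] 0.9404277362539777
[ -25.0141 -228.9979   34.0667] [ 23.1029 -81.5092 -25.8674]
```

View pics/w14.png

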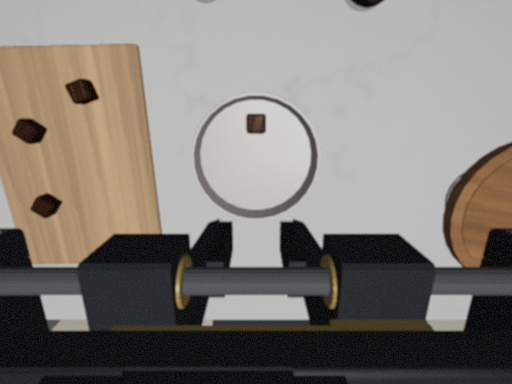

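One chocolate lies in the dish at (256,123), with three left on the board. I'll take the one at (82,91).

Request:
arm_command(
  rows=[
    {"x": 6, "y": -10, "z": 0, "ax": 0, "ay": 0, "az": -0.02},
    {"x": 18, "y": -35, "z": 2, "ax": 0, "ay": 0, "az": -0.08},
    {"x": 34, "y": -65, "z": 6, "ax": 0, "ay": 0, "az": -0.14},
    {"x": 52, "y": -98, "z": 12, "ax": 0, "ay": 0, "az": -0.2},
    {"x": 70, "y": -130, "z": 20, "ax": 0, "ay": 0, "az": -0.26},
    {"x": 84, "y": -156, "z": 30, "ax": 0, "ay": 0, "az": -0.28},
    {"x": 91, "y": -168, "z": 36, "ax": 0, "ay": 0, "az": -0.28},
    {"x": 91, "y": -168, "z": 36, "ax": 0, "ay": 0, "az": -0.28},
    {"x": 91, "y": -168, "z": 36, "ax": 0, "ay": 0, "az": -0.28},
  ],
  hand=50,
)

```text
time_s: 21.9
ee_pos: [0.5849, 0.1868, 0.1065]
eef_rot: [-180.0, 0.1, 16.1]
force: [-0.2, -0.9, 0.2]
gripper_width: 0.0439
```

```bash
python3 ck.py w15|grep choc; python3 -c "
from h import *
print(totool([.5838,.188,.011]))"
```

```text
choc score 0.71 px [255. 192.]  x 0.5840 y 0.1888 yaw 15.7 iou 0.86
choc score 0.71 px [181. 212.]  x 0.5478 y 0.2477 yaw -31.4 iou 0.81
[-0.4084 -2.8533 97.0091]
```

View pics/w15.png

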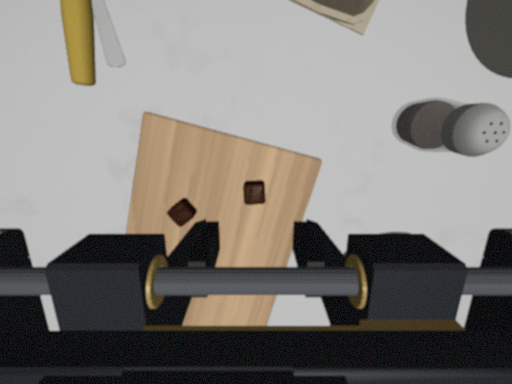

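Request:
arm_command(
  rows=[
    {"x": 0, "y": -1, "z": 12, "ax": 0, "ay": 0, "az": 0},
    {"x": 0, "y": -1, "z": 32, "ax": 0, "ay": 0, "az": 0},
    {"x": 0, "y": -1, "z": 55, "ax": 0, "ay": 0, "az": 0},
    {"x": 0, "y": -1, "z": 75, "ax": 0, "ay": 0, "az": 0},
    {"x": 0, "y": -1, "z": 89, "ax": 0, "ay": 0, "az": 0},
    {"x": 0, "y": -1, "z": 95, "ax": 0, "ay": 0, "az": 0},
    {"x": 0, "y": -1, "z": 97, "ax": 0, "ay": 0, "az": 0},
    {"x": 0, "y": -1, "z": 97, "ax": 0, "ay": 0, "az": 0},
  ],
)

```text
time_s: 22.72
ee_pos: [0.585, 0.1869, 0.0111]
eef_rot: [180.0, -0.0, 16.0]
force: [-0.9, -0.4, 0.0]
gripper_width: 0.0438
```

Request:
arm_command(
  rows=[
    {"x": 0, "y": 0, "z": 0, "ax": 0, "ay": 0, "az": 0},
    {"x": 0, "y": 0, "z": 0, "ax": 0, "ay": 0, "az": 0},
    {"x": 0, "y": 0, "z": 0, "ax": 0, "ay": 0, "az": 0},
    {"x": 0, "y": 0, "z": 0, "ax": 0, "ay": 0, "az": 0},
    {"x": 0, "y": 0, "z": 0, "ax": 0, "ay": 0, "az": 0},
    {"x": 0, "y": 0, "z": 0, "ax": 0, "ay": 0, "az": 0},
    {"x": 0, "y": 0, "z": -10, "ax": 0, "ay": 0, "az": 0},
    {"x": 0, "y": 0, "z": -30, "ax": 0, "ay": 0, "az": 0},
    {"x": 0, "y": 0, "z": -50, "ax": 0, "ay": 0, "az": 0},
    {"x": 0, "y": 0, "z": -60, "ax": 0, "ay": 0, "az": 0},
    {"x": 0, "y": 0, "z": -60, "ax": 0, "ay": 0, "az": 0},
    {"x": 0, "y": 0, "z": -60, "ax": 0, "ay": 0, "az": 0},
  ],
  hand=0,
  newtons=15,
)

```text
time_s: 23.72
ee_pos: [0.5846, 0.1875, 0.0705]
eef_rot: [180.0, -0.0, 16.0]
force: [-0.1, -0.4, -0.2]
gripper_width: 0.0196
```

```bash
python3 - <<'E'
from fit import *
s=st();C=cam("wrist","w16"); print(totool([.529,.0185,.07]))
E
```

```text
t 23.72 tcp [0.5846 0.1875 0.0705] rot [179.9982  -0.0207  16.0343] F [-0.1195 -0.3555 -0.1609] w 0.0196
[-99.7305 147.0693  -0.187 ]
```

View pics/w16.png

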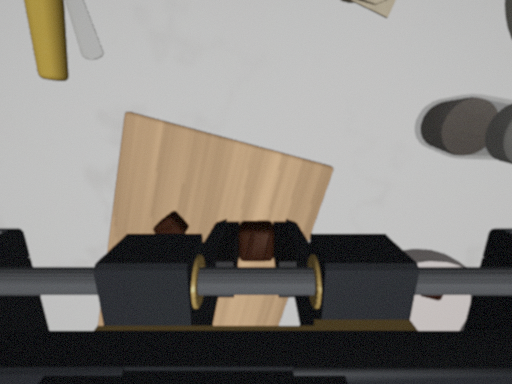

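Request:
arm_command(
  rows=[
    {"x": -5, "y": 8, "z": 0, "ax": 0, "ay": 0, "az": 0.02},
    {"x": -18, "y": 26, "z": 0, "ax": 0, "ay": 0, "az": 0.07},
    {"x": -34, "y": 50, "z": 0, "ax": 0, "ay": 0, "az": 0.13},
    {"x": -52, "y": 76, "z": 0, "ax": 0, "ay": 0, "az": 0.18},
    {"x": -70, "y": 103, "z": 0, "ax": 0, "ay": 0, "az": 0.23},
    {"x": -85, "y": 126, "z": 0, "ax": 0, "ay": 0, "az": 0.27},
    {"x": -95, "y": 140, "z": 0, "ax": 0, "ay": 0, "az": 0.28},
    {"x": -99.7, "y": 147, "z": 0, "ax": 0, "ay": 0, "az": 0.28},
    {"x": -99.7, "y": 147, "z": 0, "ax": 0, "ay": 0, "az": 0.28},
    {"x": -99.7, "y": 147, "z": 0, "ax": 0, "ay": 0, "az": 0.28},
    {"x": -99.7, "y": 147, "z": 0, "ax": 0, "ay": 0, "az": 0.28},
  ],
)

```text
time_s: 24.68
ee_pos: [0.5296, 0.0194, 0.0702]
eef_rot: [-180.0, 0.0, 0.0]
force: [0.4, 0.8, 0.1]
gripper_width: 0.0197
```

```bash
python3 - <<'E'
from fit import *
s=st();C=cam("wrist","w17"); print(totool([.529,.0185,.0085]))
E
```

```text
t 24.68 tcp [0.5296 0.0194 0.0702] rot [-179.9847    0.0193    0.037 ] F [0.3896 0.754  0.1393] w 0.0197
[-0.6233  1.0646 61.7713]
```

View pics/w17.png

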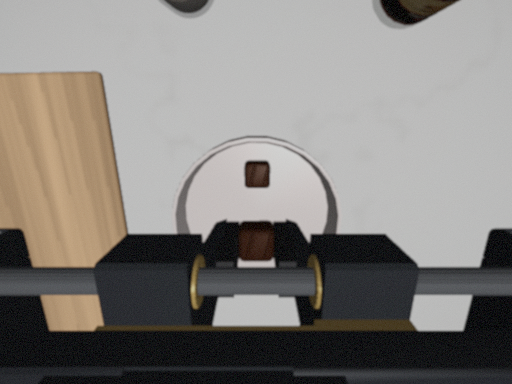

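Request:
arm_command(
  rows=[
    {"x": -0.5, "y": 1, "z": 10, "ax": 0, "ay": 0, "az": 0},
    {"x": -0.5, "y": 1, "z": 25, "ax": 0, "ay": 0, "az": 0},
    {"x": -0.5, "y": 1, "z": 40, "ax": 0, "ay": 0, "az": 0},
    {"x": -0.5, "y": 1, "z": 52, "ax": 0, "ay": 0, "az": 0},
    {"x": -0.5, "y": 1, "z": 59, "ax": 0, "ay": 0, "az": 0},
    {"x": -0.5, "y": 1, "z": 61.5, "ax": 0, "ay": 0, "az": 0},
    {"x": -0.5, "y": 1, "z": 61.5, "ax": 0, "ay": 0, "az": 0},
    {"x": -0.5, "y": 1, "z": 61.5, "ax": 0, "ay": 0, "az": 0},
  ],
)

```text
time_s: 25.4
ee_pos: [0.5293, 0.0179, 0.0094]
eef_rot: [180.0, -0.0, 0.0]
force: [0.5, -0.3, -0.5]
gripper_width: 0.02
```

Request:
arm_command(
  rows=[
    {"x": 0, "y": 0, "z": 0, "ax": 0, "ay": 0, "az": 0},
    {"x": 0, "y": 0, "z": 0, "ax": 0, "ay": 0, "az": 0},
    {"x": 0, "y": 0, "z": 0, "ax": 0, "ay": 0, "az": 0},
    {"x": 0, "y": 0, "z": 0, "ax": 0, "ay": 0, "az": 0},
    {"x": 0, "y": 0, "z": -6, "ax": 0, "ay": 0, "az": 0},
    {"x": 0, "y": 0, "z": -20, "ax": 0, "ay": 0, "az": 0},
    {"x": 0, "y": 0, "z": -45, "ax": 0, "ay": 0, "az": 0},
    {"x": 0, "y": 0, "z": -75, "ax": 0, "ay": 0, "az": 0},
    {"x": -8, "y": -10, "z": -105, "ax": 0, "ay": 0, "az": 0},
    {"x": -20, "y": -30, "z": -125, "ax": 0, "ay": 0, "az": 0},
    {"x": -35, "y": -50, "z": -135, "ax": 0, "ay": 0, "az": 0},
    {"x": -40, "y": -60, "z": -135, "ax": 0, "ay": 0, "az": 0},
  ],
  hand=32,
)

```text
time_s: 26.4
ee_pos: [0.4882, 0.0791, 0.1466]
eef_rot: [180.0, -0.2, 0.0]
force: [1.4, 0.1, 0.2]
gripper_width: 0.028
```

```bash
python3 ck.py w18
```

```text
t 26.4 tcp [0.4882 0.0791 0.1466] rot [179.9992  -0.2178   0.0421] F [1.3504 0.0741 0.155 ] w 0.028
choc score 0.95 px [101. 198.]  x 0.4671 y 0.2473 yaw 40.5 iou 0.84
choc score 0.92 px [315. 118.]  x 0.5540 y 0.0200 yaw 2.9 iou 0.80
choc score 0.77 px [ 86. 126.]  x 0.5460 y 0.2462 yaw -20.9 iou 0.75
choc score 0.69 px [312. 145.]  x 0.5284 y 0.0195 yaw 0.5 iou 0.83
dish-range (z=.013)
dish wrist 0.8 [0.5165 0.019 ] 0.9024818800790687
```

View pics/w18.png

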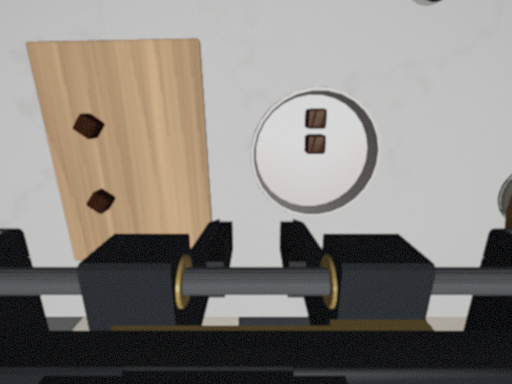

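Two chocolates are in the dish at (315,118) and (315,144). Next I take the one at (89,126).

Request:
arm_command(
  rows=[
    {"x": 4, "y": -10, "z": 0, "ax": 0, "ay": 0, "az": 0.03},
    {"x": 12, "y": -35, "z": 2, "ax": 0, "ay": 0, "az": 0.11},
    {"x": 22, "y": -65, "z": 6, "ax": 0, "ay": 0, "az": 0.2},
    {"x": 34, "y": -98, "z": 12, "ax": 0, "ay": 0, "az": 0.3},
    {"x": 45, "y": -130, "z": 20, "ax": 0, "ay": 0, "az": 0.4},
    {"x": 54, "y": -156, "z": 30, "ax": 0, "ay": 0, "az": 0.46},
    {"x": 58, "y": -168, "z": 38, "ax": 0, "ay": 0, "az": 0.49},
    {"x": 58, "y": -168, "z": 38, "ax": 0, "ay": 0, "az": 0.49},
    {"x": 58, "y": -168, "z": 38, "ax": 0, "ay": 0, "az": 0.49},
    {"x": 58, "y": -168, "z": 38, "ax": 0, "ay": 0, "az": 0.49},
  ],
  hand=50,
)

```text
time_s: 27.38
ee_pos: [0.5473, 0.2443, 0.1056]
eef_rot: [180.0, 0.0, -28.1]
force: [-0.2, 0.2, 0.7]
gripper_width: 0.0443
```

```bash
python3 ck.py w19|grep -v dish; python3 -c "
from h import *
st();print(totool([.546,.247,.011]))"
```

```text
t 27.38 tcp [0.5473 0.2443 0.1056] rot [179.9519   0.0264 -28.0988] F [-0.1814  0.1774  0.6574] w 0.0443
choc score 0.92 px [499.  89.]  x 0.5293 y 0.0188 yaw -12.9 iou 0.93
choc score 0.68 px [286. 259.]  x 0.4711 y 0.2484 yaw -14.1 iou 0.37
choc score 0.68 px [249. 194.]  x 0.5472 y 0.2469 yaw -28.5 iou 0.84
choc score 0.61 px [494.  62.]  x 0.5543 y 0.0195 yaw -9.4 iou 0.91
t 27.53 tcp [0.5473 0.2445 0.1065] rot [-179.9832   -0.0313  -28.1402] F [-0.203   0.5571 -0.22  ] w 0.044
[-2.3854 -1.5346 95.4679]
```

View pics/w19.png

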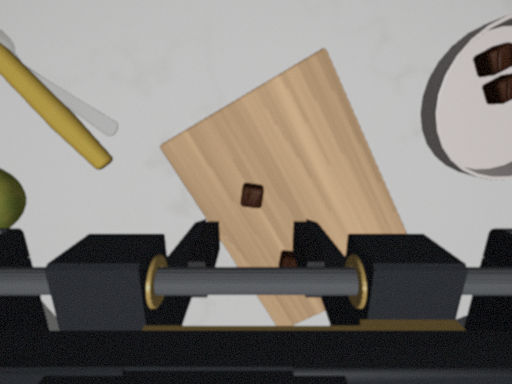

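Request:
arm_command(
  rows=[
    {"x": -1, "y": -2.3, "z": 12, "ax": 0, "ay": 0, "az": 0},
    {"x": -1, "y": -2.3, "z": 32, "ax": 0, "ay": 0, "az": 0},
    {"x": -1, "y": -2.3, "z": 55, "ax": 0, "ay": 0, "az": 0},
    {"x": -1, "y": -2.3, "z": 75, "ax": 0, "ay": 0, "az": 0},
    {"x": -1, "y": -2.3, "z": 88, "ax": 0, "ay": 0, "az": 0},
    {"x": -1, "y": -2.3, "z": 94, "ax": 0, "ay": 0, "az": 0},
    {"x": -1, "y": -2.3, "z": 95, "ax": 0, "ay": 0, "az": 0},
    {"x": -1, "y": -2.3, "z": 95, "ax": 0, "ay": 0, "az": 0},
  ],
)

```text
time_s: 28.2
ee_pos: [0.5476, 0.2478, 0.0116]
eef_rot: [-180.0, -0.0, -28.1]
force: [-0.1, 0.9, -0.6]
gripper_width: 0.0439
```

Request:
arm_command(
  rows=[
    {"x": 0, "y": 0, "z": 0, "ax": 0, "ay": 0, "az": 0},
    {"x": 0, "y": 0, "z": 0, "ax": 0, "ay": 0, "az": 0},
    {"x": 0, "y": 0, "z": 0, "ax": 0, "ay": 0, "az": 0},
    {"x": 0, "y": 0, "z": 0, "ax": 0, "ay": 0, "az": 0},
    {"x": 0, "y": 0, "z": 0, "ax": 0, "ay": 0, "az": 0},
    {"x": 0, "y": 0, "z": 0, "ax": 0, "ay": 0, "az": 0},
    {"x": 0, "y": 0, "z": -10, "ax": 0, "ay": 0, "az": 0},
    {"x": 0, "y": 0, "z": -30, "ax": 0, "ay": 0, "az": 0},
    {"x": 0, "y": 0, "z": -50, "ax": 0, "ay": 0, "az": 0},
    {"x": 0, "y": 0, "z": -60, "ax": 0, "ay": 0, "az": 0},
    {"x": 0, "y": 0, "z": -60, "ax": 0, "ay": 0, "az": 0},
    {"x": 0, "y": 0, "z": -60, "ax": 0, "ay": 0, "az": 0},
  ],
  hand=0,
  newtons=15,
)

```text
time_s: 29.2
ee_pos: [0.5471, 0.2481, 0.071]
eef_rot: [-180.0, -0.0, -28.1]
force: [-0.3, -0.4, -0.3]
gripper_width: 0.0212
```

```bash
python3 - <<'E'
from fit import *
s=st();C=cam("wrist","w20"); print(totool([.504,.0185,.07]))
E
```

```text
t 29.2 tcp [0.5471 0.2481 0.071 ] rot [-179.9841   -0.0146  -28.0833] F [-0.2604 -0.3578 -0.2669] w 0.0212
[ 70.3157 222.6206   0.3538]
```

View pics/w20.png

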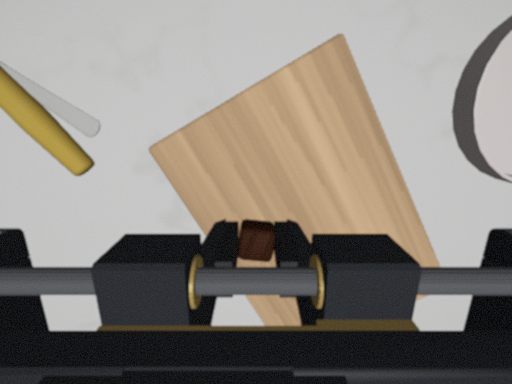

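Request:
arm_command(
  rows=[
    {"x": 4, "y": 10, "z": 0, "ax": 0, "ay": 0, "az": -0.03},
    {"x": 11, "y": 35, "z": 0, "ax": 0, "ay": 0, "az": -0.09},
    {"x": 21, "y": 66, "z": 0, "ax": 0, "ay": 0, "az": -0.16},
    {"x": 31, "y": 99, "z": 0, "ax": 0, "ay": 0, "az": -0.24},
    {"x": 42, "y": 132, "z": 0, "ax": 0, "ay": 0, "az": -0.32},
    {"x": 52, "y": 164, "z": 0, "ax": 0, "ay": 0, "az": -0.4},
    {"x": 61, "y": 193, "z": 0, "ax": 0, "ay": 0, "az": -0.46},
    {"x": 67, "y": 213, "z": 0, "ax": 0, "ay": 0, "az": -0.49},
    {"x": 70.3, "y": 222.6, "z": 0, "ax": 0, "ay": 0, "az": -0.49},
    {"x": 70.3, "y": 222.6, "z": 0, "ax": 0, "ay": 0, "az": -0.49},
    {"x": 70.3, "y": 222.6, "z": 0, "ax": 0, "ay": 0, "az": -0.49},
  ],
)

```text
time_s: 30.17
ee_pos: [0.5044, 0.019, 0.0705]
eef_rot: [-180.0, 0.1, -0.1]
force: [-0.4, 0.6, 0.2]
gripper_width: 0.0214
```

```bash
python3 - <<'E'
from fit import *
s=st();C=cam("wrist","w21"); print(totool([.504,.0185,.0085]))
E
```

```text
t 30.17 tcp [0.5044 0.019  0.0705] rot [-179.9751    0.0536   -0.1073] F [-0.3604  0.5704  0.1851] w 0.0214
[-0.414   1.0499 62.1015]
```

View pics/w21.png

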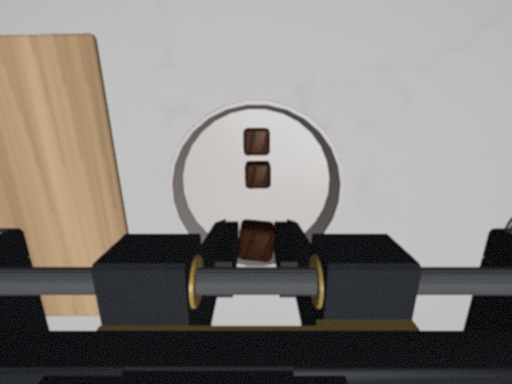

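Request:
arm_command(
  rows=[
    {"x": -1.5, "y": 0.5, "z": 10, "ax": 0, "ay": 0, "az": 0},
    {"x": -1.5, "y": 0.5, "z": 25, "ax": 0, "ay": 0, "az": 0},
    {"x": -1.5, "y": 0.5, "z": 40, "ax": 0, "ay": 0, "az": 0},
    {"x": -1.5, "y": 0.5, "z": 52, "ax": 0, "ay": 0, "az": 0},
    {"x": -1.5, "y": 0.5, "z": 59, "ax": 0, "ay": 0, "az": 0},
    {"x": -1.5, "y": 0.5, "z": 61.5, "ax": 0, "ay": 0, "az": 0},
    {"x": -1.5, "y": 0.5, "z": 61.5, "ax": 0, "ay": 0, "az": 0},
    {"x": -1.5, "y": 0.5, "z": 61.5, "ax": 0, "ay": 0, "az": 0},
  ],
)

```text
time_s: 30.88
ee_pos: [0.5033, 0.0185, 0.0098]
eef_rot: [180.0, -0.0, 0.0]
force: [-0.4, -0.0, -0.4]
gripper_width: 0.0212
```

Request:
arm_command(
  rows=[
    {"x": 0, "y": 0, "z": 0, "ax": 0, "ay": 0, "az": 0},
    {"x": 0, "y": 0, "z": 0, "ax": 0, "ay": 0, "az": 0},
    {"x": 0, "y": 0, "z": 0, "ax": 0, "ay": 0, "az": 0},
    {"x": 0, "y": 0, "z": 0, "ax": 0, "ay": 0, "az": 0},
    {"x": 0, "y": 0, "z": -6, "ax": 0, "ay": 0, "az": 0},
    {"x": 0, "y": 0, "z": -20, "ax": 0, "ay": 0, "az": 0},
    {"x": 0, "y": 0, "z": -45, "ax": 0, "ay": 0, "az": 0},
    {"x": 0, "y": 0, "z": -75, "ax": 0, "ay": 0, "az": 0},
    {"x": -8, "y": -10, "z": -105, "ax": 0, "ay": 0, "az": 0},
    {"x": -20, "y": -30, "z": -125, "ax": 0, "ay": 0, "az": 0},
    {"x": -35, "y": -55, "z": -135, "ax": 0, "ay": 0, "az": 0},
    {"x": -40, "y": -75, "z": -135, "ax": 0, "ay": 0, "az": 0},
  ],
  hand=33,
)

```text
time_s: 31.88
ee_pos: [0.4621, 0.0942, 0.1473]
eef_rot: [180.0, -0.2, -0.0]
force: [0.0, 0.5, 0.2]
gripper_width: 0.0291
```

```bash
python3 ck.py w22
```

```text
t 31.88 tcp [0.4621 0.0942 0.1473] rot [179.9989  -0.2218  -0.0316] F [0.0284 0.4952 0.1906] w 0.0291
choc score 0.98 px [330.  91.]  x 0.5524 y 0.0205 yaw 5.2 iou 0.82
choc score 0.90 px [326. 148.]  x 0.5028 y 0.0208 yaw -9.9 iou 0.79
choc score 0.67 px [332. 118.]  x 0.5283 y 0.0202 yaw 4.4 iou 0.81
choc score 0.63 px [112. 173.]  x 0.4668 y 0.2478 yaw 13.1 iou 0.72
dish-range (z=.013)
dish wrist 0.56 [0.5164 0.0196] 0.8625881714595768
```

View pics/w22.png

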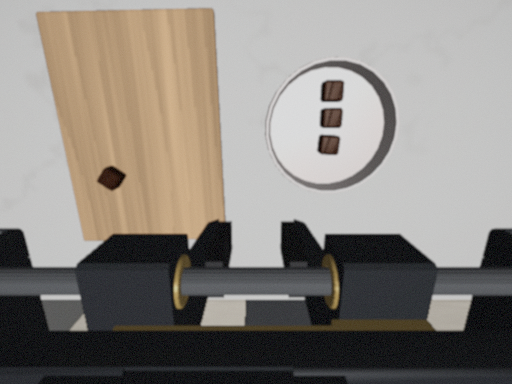

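Three chocolates are in the dish at (332,91), (331,118) and (329,145). The last one is on the board at (111,178).

Request:
arm_command(
  rows=[
    {"x": 0, "y": -8, "z": 0, "ax": 0, "ay": 0, "az": -0.05},
    {"x": 1, "y": -28, "z": 2, "ax": 0, "ay": 0, "az": -0.15},
    {"x": 2, "y": -52, "z": 6, "ax": 0, "ay": 0, "az": -0.25},
    {"x": 3, "y": -80, "z": 12, "ax": 0, "ay": 0, "az": -0.36},
    {"x": 4, "y": -108, "z": 20, "ax": 0, "ay": 0, "az": -0.47},
    {"x": 5, "y": -132, "z": 28, "ax": 0, "ay": 0, "az": -0.58},
    {"x": 5, "y": -148, "z": 35, "ax": 0, "ay": 0, "az": -0.67},
    {"x": 5, "y": -153, "z": 38, "ax": 0, "ay": 0, "az": -0.715},
    {"x": 5, "y": -153, "z": 38, "ax": 0, "ay": 0, "az": -0.715},
    {"x": 5, "y": -153, "z": 38, "ax": 0, "ay": 0, "az": -0.715},
  ],
  hand=50,
)

```text
time_s: 32.87
ee_pos: [0.4684, 0.2454, 0.1061]
eef_rot: [-180.0, 0.1, 40.8]
force: [-1.2, 0.3, 0.1]
gripper_width: 0.044
```

```bash
python3 ck.py w23|grep -v dish; python3 -c "
from h import *
st();print(totool([.467,.2475,.011]))"
```

```text
t 32.87 tcp [0.4684 0.2454 0.1061] rot [-179.9905    0.0505   40.8426] F [-1.1628  0.2563  0.0775] w 0.044
choc score 0.75 px [251. 190.]  x 0.4666 y 0.2485 yaw -43.5 iou 0.82
choc score 0.72 px [471. 263.]  x 0.5501 y 0.0437 yaw 5.6 iou 0.19
t 33.02 tcp [0.4685 0.2452 0.1067] rot [179.9853  -0.015   40.8176] F [-0.4622  0.3323  0.1622] w 0.0441
[ 0.3473 -2.6788 95.7433]
```

View pics/w23.png

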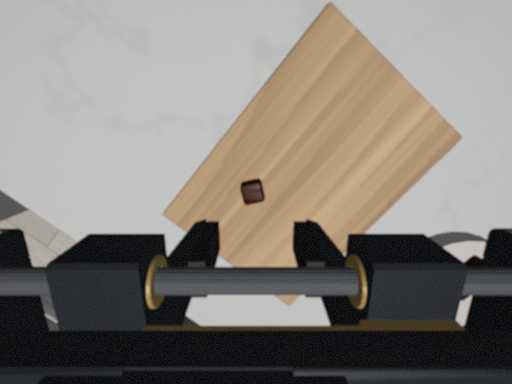

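Request:
arm_command(
  rows=[
    {"x": 0.5, "y": -3, "z": 12, "ax": 0, "ay": 0, "az": -0.05},
    {"x": 0.5, "y": -3, "z": 32, "ax": 0, "ay": 0, "az": -0.1},
    {"x": 0.5, "y": -3, "z": 55, "ax": 0, "ay": 0, "az": -0.1},
    {"x": 0.5, "y": -3, "z": 75, "ax": 0, "ay": 0, "az": -0.1},
    {"x": 0.5, "y": -3, "z": 88, "ax": 0, "ay": 0, "az": -0.1},
    {"x": 0.5, "y": -3, "z": 94, "ax": 0, "ay": 0, "az": -0.1},
    {"x": 0.5, "y": -3, "z": 95.5, "ax": 0, "ay": 0, "az": -0.1},
    {"x": 0.5, "y": -3, "z": 95.5, "ax": 0, "ay": 0, "az": -0.1},
  ],
)

```text
time_s: 33.68
ee_pos: [0.4668, 0.2485, 0.0113]
eef_rot: [180.0, -0.0, 46.6]
force: [-0.5, 0.9, 0.7]
gripper_width: 0.0437
```

Request:
arm_command(
  rows=[
    {"x": 0, "y": 0, "z": 0, "ax": 0, "ay": 0, "az": 0},
    {"x": 0, "y": 0, "z": 0, "ax": 0, "ay": 0, "az": 0},
    {"x": 0, "y": 0, "z": 0, "ax": 0, "ay": 0, "az": 0},
    {"x": 0, "y": 0, "z": 0, "ax": 0, "ay": 0, "az": 0},
    {"x": 0, "y": 0, "z": 0, "ax": 0, "ay": 0, "az": 0},
    {"x": 0, "y": 0, "z": 0, "ax": 0, "ay": 0, "az": 0},
    {"x": 0, "y": 0, "z": -10, "ax": 0, "ay": 0, "az": 0},
    {"x": 0, "y": 0, "z": -30, "ax": 0, "ay": 0, "az": 0},
    {"x": 0, "y": 0, "z": -50, "ax": 0, "ay": 0, "az": 0},
    {"x": 0, "y": 0, "z": -60, "ax": 0, "ay": 0, "az": 0},
    {"x": 0, "y": 0, "z": -60, "ax": 0, "ay": 0, "az": 0},
    {"x": 0, "y": 0, "z": -60, "ax": 0, "ay": 0, "az": 0},
  ],
  hand=0,
  newtons=15,
)

```text
time_s: 34.68
ee_pos: [0.4663, 0.2487, 0.071]
eef_rot: [180.0, -0.0, 46.7]
force: [0.5, -0.3, -0.5]
gripper_width: 0.0203
```

```bash
python3 - <<'E'
from fit import *
s=st();C=cam("wrist","w24"); print(totool([.479,.0190,.07]))
E
```

```text
t 34.68 tcp [0.4663 0.2487 0.071 ] rot [179.9859  -0.0272  46.6842] F [ 0.5336 -0.3237 -0.5008] w 0.0203
[-158.1658  166.9893    0.4305]
```

View pics/w24.png

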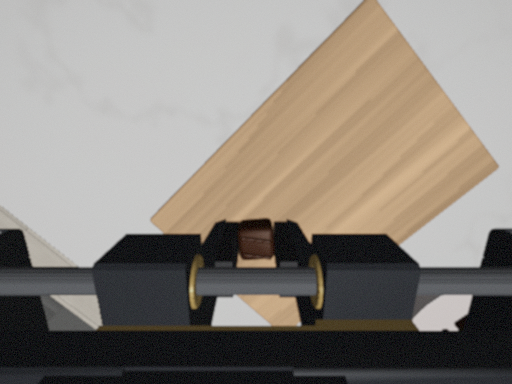

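Request:
arm_command(
  rows=[
    {"x": -7, "y": 7, "z": 0, "ax": 0, "ay": 0, "az": 0.05},
    {"x": -22, "y": 23, "z": 0, "ax": 0, "ay": 0, "az": 0.14},
    {"x": -42, "y": 44, "z": 0, "ax": 0, "ay": 0, "az": 0.25},
    {"x": -64, "y": 68, "z": 0, "ax": 0, "ay": 0, "az": 0.36},
    {"x": -88, "y": 93, "z": 0, "ax": 0, "ay": 0, "az": 0.47},
    {"x": -110, "y": 116, "z": 0, "ax": 0, "ay": 0, "az": 0.58},
    {"x": -130, "y": 137, "z": 0, "ax": 0, "ay": 0, "az": 0.69},
    {"x": -147, "y": 155, "z": 0, "ax": 0, "ay": 0, "az": 0.78},
    {"x": -158, "y": 167, "z": 0, "ax": 0, "ay": 0, "az": 0.815},
    {"x": -158, "y": 167, "z": 0, "ax": 0, "ay": 0, "az": 0.815},
    {"x": -158, "y": 167, "z": 0, "ax": 0, "ay": 0, "az": 0.815},
    {"x": -158, "y": 167, "z": 0, "ax": 0, "ay": 0, "az": 0.815},
  ],
)

```text
time_s: 35.73
ee_pos: [0.479, 0.0199, 0.0704]
eef_rot: [-180.0, 0.1, 0.1]
force: [0.0, -0.1, -0.9]
gripper_width: 0.0203
```

```bash
python3 - <<'E'
from fit import *
s=st();C=cam("wrist","w25"); print(totool([.479,.019,.0085]))
E
```

```text
t 35.73 tcp [0.479  0.0199 0.0704] rot [-179.9725    0.084     0.0592] F [ 0.0166 -0.1424 -0.8939] w 0.0203
[-0.0525  1.1837 62.0259]
```

View pics/w25.png

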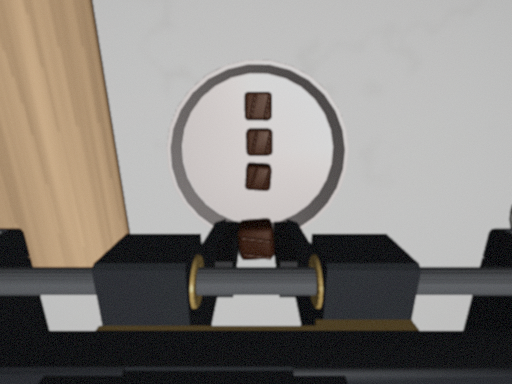

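Request:
arm_command(
  rows=[
    {"x": 0, "y": 1, "z": 10, "ax": 0, "ay": 0, "az": 0},
    {"x": 0, "y": 1, "z": 25, "ax": 0, "ay": 0, "az": 0},
    {"x": 0, "y": 1, "z": 40, "ax": 0, "ay": 0, "az": 0},
    {"x": 0, "y": 1, "z": 52, "ax": 0, "ay": 0, "az": 0},
    {"x": 0, "y": 1, "z": 59, "ax": 0, "ay": 0, "az": 0},
    {"x": 0, "y": 1, "z": 61.5, "ax": 0, "ay": 0, "az": 0},
    {"x": 0, "y": 1, "z": 61.5, "ax": 0, "ay": 0, "az": 0},
    {"x": 0, "y": 1, "z": 61.5, "ax": 0, "ay": 0, "az": 0},
  ],
)

```text
time_s: 36.45
ee_pos: [0.4797, 0.0185, 0.0098]
eef_rot: [180.0, -0.0, 0.0]
force: [0.2, -0.3, 0.0]
gripper_width: 0.0205
```

Request:
arm_command(
  rows=[
    {"x": 0, "y": 0, "z": 0, "ax": 0, "ay": 0, "az": 0},
    {"x": 0, "y": 0, "z": 0, "ax": 0, "ay": 0, "az": 0},
    {"x": 0, "y": 0, "z": 0, "ax": 0, "ay": 0, "az": 0},
    {"x": 0, "y": 0, "z": 0, "ax": 0, "ay": 0, "az": 0},
    {"x": 0, "y": 0, "z": -6, "ax": 0, "ay": 0, "az": 0},
    {"x": 0, "y": 0, "z": -20, "ax": 0, "ay": 0, "az": 0},
    {"x": 0, "y": 0, "z": -45, "ax": 0, "ay": 0, "az": 0},
    {"x": -5, "y": 0, "z": -75, "ax": 0, "ay": 0, "az": 0},
    {"x": -15, "y": 0, "z": -105, "ax": 0, "ay": 0, "az": 0},
    {"x": -25, "y": 10, "z": -125, "ax": 0, "ay": 0, "az": 0},
    {"x": -40, "y": 20, "z": -135, "ax": 0, "ay": 0, "az": 0},
    {"x": -45, "y": 30, "z": -135, "ax": 0, "ay": 0, "az": 0},
  ],
  hand=32,
)

```text
time_s: 37.45
ee_pos: [0.4338, -0.012, 0.1471]
eef_rot: [179.9, -0.2, 0.0]
force: [0.2, 0.6, -0.7]
gripper_width: 0.0277
```

```bash
python3 ck.py w26; python3 -c "
from h import *
st(); cam('scene','w26s'); cam('side','w26side')"
```

```text
t 37.45 tcp [ 0.4338 -0.012   0.1471] rot [179.93    -0.2143   0.0271] F [ 0.1968  0.5777 -0.7487] w 0.0277
choc score 0.80 px [224.  62.]  x 0.5529 y 0.0164 yaw -0.4 iou 0.80
choc score 0.76 px [224. 134.]  x 0.4811 y 0.0166 yaw -0.8 iou 0.82
choc score 0.72 px [225. 118.]  x 0.5015 y 0.0167 yaw -0.3 iou 0.84
choc score 0.57 px [226.  89.]  x 0.5285 y 0.0167 yaw -0.4 iou 0.79
dish-range (z=.013)
dish wrist 0.59 [0.5161 0.0181] 0.8542688606022975
t 37.6 tcp [ 0.4344 -0.012   0.145 ] rot [179.9929  -0.0461  -0.0924] F [ 0.6632 -0.5352  0.0918] w 0.0283
```

View pics/w26.png

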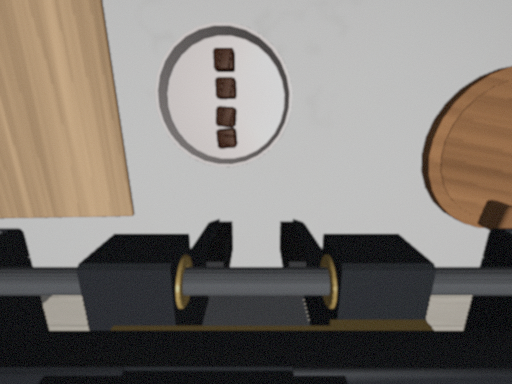

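View pics/w26s.png

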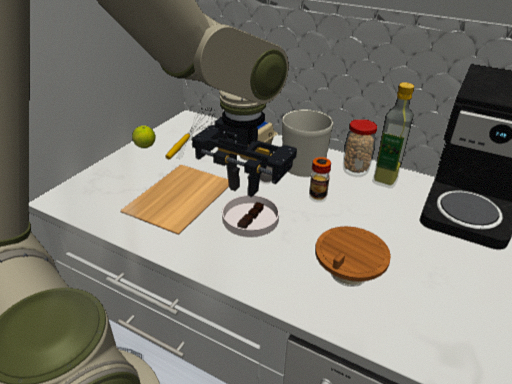

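```bash
python3 - <<'E'
import cv2
im=cv2.imread("pics/w26.png"); cv2.imwrite("pics/z26.png",cv2.resize(im[20:170,150:300],None,fx=4,fy=4,interpolation=cv2.INTER_CUBIC))
im=cv2.imread("pics/w26s.png"); cv2.imwrite("pics/z26s.png",cv2.resize(im[180:250,210:290],None,fx=7,fy=7,interpolation=cv2.INTER_CUBIC))
E
```

```text
(no output)
```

View pics/z26.png

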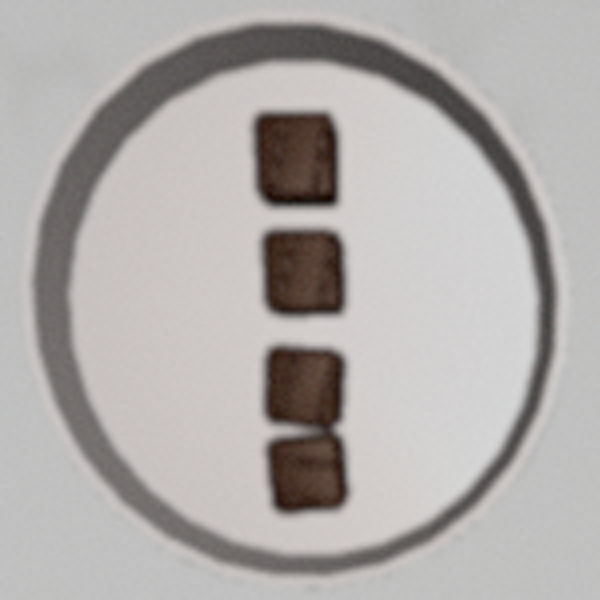

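View pics/z26s.png

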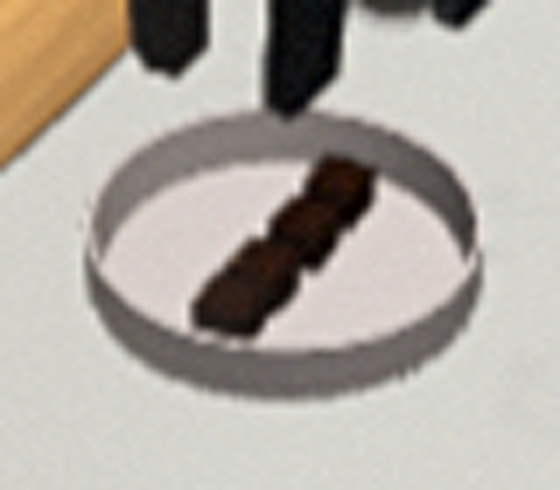

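All four lie flat, side by side and at equal apparent size: zoom pixels (297,158), (303,272), (305,386) and (309,474). Now I fetch the lid.

Request:
arm_command(
  rows=[
    {"x": -1, "y": 10, "z": 0, "ax": 0, "ay": 0, "az": 0.02},
    {"x": -4, "y": 34, "z": 0, "ax": 0, "ay": 0, "az": 0.05},
    {"x": -7, "y": 66, "z": 0, "ax": 0, "ay": 0, "az": 0.08},
    {"x": -10, "y": 100, "z": 0, "ax": 0, "ay": 0, "az": 0.11},
    {"x": -13, "y": 134, "z": 2, "ax": 0, "ay": 0, "az": 0.14},
    {"x": -16, "y": 168, "z": 5, "ax": 0, "ay": 0, "az": 0.16},
    {"x": -18, "y": 195, "z": 10, "ax": 0, "ay": 0, "az": 0.18},
    {"x": -20, "y": 210, "z": 14, "ax": 0, "ay": 0, "az": 0.18},
    {"x": -20, "y": 214, "z": 15, "ax": 0, "ay": 0, "az": 0.18},
    {"x": -20, "y": 214, "z": 15, "ax": 0, "ay": 0, "az": 0.18},
    {"x": -20, "y": 214, "z": 15, "ax": 0, "ay": 0, "az": 0.18},
  ],
  hand=40,
)

```text
time_s: 38.62
ee_pos: [0.4145, -0.2251, 0.1293]
eef_rot: [-180.0, 0.0, -10.3]
force: [0.0, -1.1, -0.1]
gripper_width: 0.0352
```

```bash
cat > lidfit.py <<'E'
from fit import *
def fitlid(C,z0,g=None):
    "disc: lid origin height z0; fit centre xy from cut_out (visible convex hull)"
    th=np.linspace(0,2*np.pi,64,endpoint=False)
    for r in robot.cut_out("lid","wrist")[:1]:
        m=r["mask"]; 
        # fit the upper/outer contour with model silhouette, restricted to rows above 215
        lim=np.zeros_like(m); lim[:212]=True
        f=lambda v:hull(C,[[v[0]+.0725*np.cos(t),v[1]+.0725*np.sin(t),z] for t in th for z in(z0+.004,z0-.008)])&lim
        p=onz(C,r["at"],z0)[:2]
        o=minimize(lambda v:-iou(f(v),m&lim),p,method="Nelder-Mead",options=dict(initial_simplex=[p,p+[.008,0],p+[0,.008]],xatol=5e-5)); print("lid",round(r["score"],2),o.x,-o.fun)
        return o.x
E
python3 - <<'E'
from lidfit import *
s=st();C=cam("wrist","w27"); fitlid(C,.058)
for r in robot.place_of("lid_ear","wrist"): print(r,onz(C,r["at"],.074))
for r in robot.place_of("lid_far","wrist"): print(r,onz(C,r["at"],.058))
E
```

```text
t 38.62 tcp [ 0.4145 -0.2251  0.1293] rot [-179.963     0.0387  -10.3211] F [ 0.0263 -1.1107 -0.1334] w 0.0352
lid 0.98 [ 0.4698 -0.2363] 0.9733170310701956
{'at': [258.8, 203.9], 'score': 0.89} [ 0.4138 -0.2283  0.074 ]
{'at': [258.7, 35.3], 'score': 0.83} [ 0.5361 -0.2504  0.058 ]
```

View pics/w27.png

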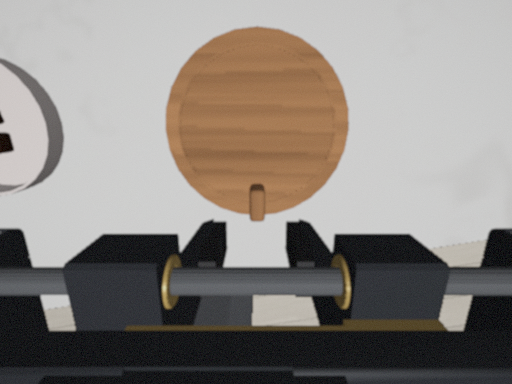

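Request:
arm_command(
  rows=[
    {"x": 0, "y": 1, "z": 8, "ax": 0, "ay": 0, "az": 0},
    {"x": 0, "y": 1, "z": 22, "ax": 0, "ay": 0, "az": 0},
    {"x": 0, "y": 1, "z": 37, "ax": 0, "ay": 0, "az": 0},
    {"x": 0, "y": 1, "z": 50, "ax": 0, "ay": 0, "az": 0},
    {"x": 0, "y": 1, "z": 58, "ax": 0, "ay": 0, "az": 0},
    {"x": 0, "y": 1, "z": 61.5, "ax": 0, "ay": 0, "az": 0},
    {"x": 0, "y": 1, "z": 62.5, "ax": 0, "ay": 0, "az": 0},
    {"x": 0, "y": 1, "z": 62.5, "ax": 0, "ay": 0, "az": 0},
  ],
)

```text
time_s: 39.48
ee_pos: [0.4144, -0.2268, 0.0671]
eef_rot: [180.0, -0.0, -10.3]
force: [-0.1, -0.2, 0.0]
gripper_width: 0.0353
```

Request:
arm_command(
  rows=[
    {"x": 0, "y": 0, "z": 0, "ax": 0, "ay": 0, "az": 0},
    {"x": 0, "y": 0, "z": 0, "ax": 0, "ay": 0, "az": 0},
    {"x": 0, "y": 0, "z": 0, "ax": 0, "ay": 0, "az": 0},
    {"x": 0, "y": 0, "z": 0, "ax": 0, "ay": 0, "az": 0},
    {"x": 0, "y": 0, "z": 0, "ax": 0, "ay": 0, "az": 0},
    {"x": 0, "y": 0, "z": 0, "ax": 0, "ay": 0, "az": 0},
    {"x": 0, "y": 0, "z": -3, "ax": 0, "ay": 0, "az": 0},
    {"x": 0, "y": 0, "z": -10, "ax": 0, "ay": 0, "az": 0},
    {"x": 0, "y": 0, "z": -20, "ax": 0, "ay": 0, "az": 0},
    {"x": 0, "y": 0, "z": -28, "ax": 0, "ay": 0, "az": 0},
    {"x": 0, "y": 0, "z": -30, "ax": 0, "ay": 0, "az": 0},
    {"x": 0, "y": 0, "z": -30, "ax": 0, "ay": 0, "az": 0},
  ],
  hand=0,
  newtons=35,
)

```text
time_s: 40.48
ee_pos: [0.4145, -0.2269, 0.0976]
eef_rot: [180.0, -0.1, -10.3]
force: [-0.3, -0.4, -2.0]
gripper_width: 0.0112
```

```bash
python3 - <<'E'
from lidfit import *
s=st();C=cam("wrist","w28"); L=fitlid(C,s["ee_pos"][2]-.0085); d=L-s["ee_pos"][:2]; print(d)
print(totool(np.r_[np.array([.5164,.0188])-d,.098]))
cam("side","w28s")
E
```

```text
t 40.48 tcp [ 0.4145 -0.2269  0.0976] rot [179.9572  -0.0685 -10.3232] F [-0.2506 -0.4411 -1.9611] w 0.0112
lid 0.63 [ 0.4687 -0.2373] 0.976768569725129
[ 0.0543 -0.0104]
[   1.3573 -260.3087   -1.1215]
```

View pics/w28.png

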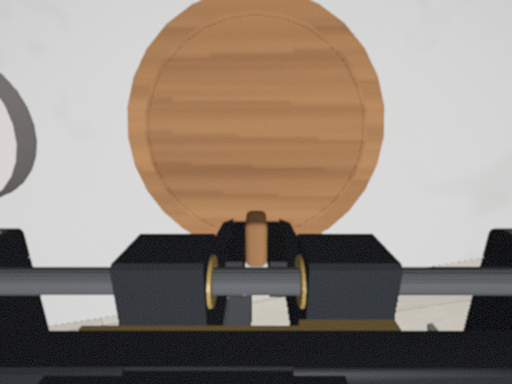

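View pics/w28s.png

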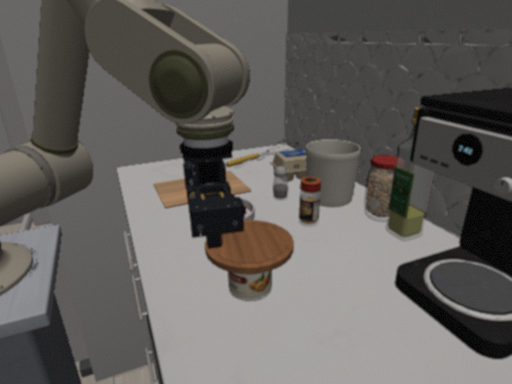

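Lid re-held, and the return target agrees with the original grasp within 1 mm. I carry it back low.

Request:
arm_command(
  rows=[
    {"x": 0, "y": -8, "z": 0, "ax": 0, "ay": 0, "az": 0},
    {"x": 0, "y": -28, "z": 0, "ax": 0, "ay": 0, "az": 0},
    {"x": 0, "y": -55, "z": 0, "ax": 0, "ay": 0, "az": 0},
    {"x": 0, "y": -85, "z": 0, "ax": 0, "ay": 0, "az": 0},
    {"x": 0, "y": -115, "z": 0, "ax": 0, "ay": 0, "az": 0},
    {"x": 0, "y": -145, "z": 0, "ax": 0, "ay": 0, "az": 0},
    {"x": 0, "y": -175, "z": 0, "ax": 0, "ay": 0, "az": 0},
    {"x": 0, "y": -205, "z": 0, "ax": 0, "ay": 0, "az": 0},
    {"x": 1, "y": -232, "z": 0, "ax": 0, "ay": 0, "az": 0},
    {"x": 1, "y": -252, "z": 0, "ax": 0, "ay": 0, "az": 0},
    {"x": 1, "y": -260.5, "z": 0, "ax": 0, "ay": 0, "az": 0},
    {"x": 1, "y": -260.5, "z": 0, "ax": 0, "ay": 0, "az": 0},
  ],
)

```text
time_s: 41.63
ee_pos: [0.4617, 0.0309, 0.0967]
eef_rot: [-180.0, 0.0, -10.2]
force: [-0.3, 0.8, -1.3]
gripper_width: 0.0121
```

```bash
python3 - <<'E'
from lidfit import *
cam("side");s=st();C=cam("wrist","w29"); L=fitlid(C,s["ee_pos"][2]-.0085); d=L-s["ee_pos"][:2]; print(d)
print(totool([.4618,.0293,.04]))
cam("side","w29s"); fitdish(cam("scene","w29sc"),"scene"); fitdish(cam("side"),"side")
E
```

```text
t 41.68 tcp [0.4617 0.0297 0.0967] rot [179.9922   0.0301 -10.2349] F [-0.4245 -0.3129 -0.4968] w 0.0117Traceback (most recent call last):
  File "<stdin>", line 2, in <module>
TypeError: unsupported operand type(s) for -: 'NoneType' and 'float'
```

View pics/w29.png

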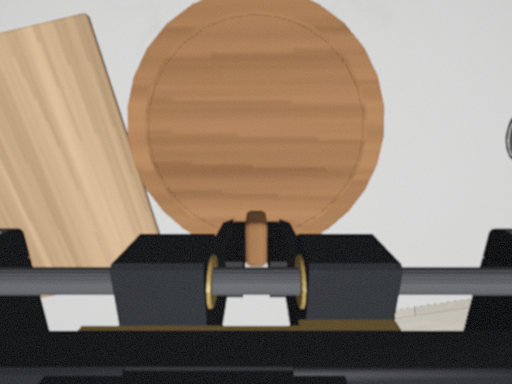

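The lid is still level and unmoved in the grip. I descend slowly.

Request:
arm_command(
  rows=[
    {"x": 0, "y": 0, "z": 6, "ax": 0, "ay": 0, "az": 0},
    {"x": 0, "y": 0, "z": 16, "ax": 0, "ay": 0, "az": 0},
    {"x": 0, "y": 0, "z": 28, "ax": 0, "ay": 0, "az": 0},
    {"x": 0, "y": 0, "z": 38, "ax": 0, "ay": 0, "az": 0},
    {"x": 0, "y": 0, "z": 45, "ax": 0, "ay": 0, "az": 0},
    {"x": 0, "y": 0, "z": 49, "ax": 0, "ay": 0, "az": 0},
    {"x": 0, "y": 0, "z": 49, "ax": 0, "ay": 0, "az": 0},
    {"x": 0, "y": 0, "z": 49, "ax": 0, "ay": 0, "az": 0},
  ],
)

```text
time_s: 42.45
ee_pos: [0.462, 0.0291, 0.048]
eef_rot: [180.0, 0.0, -10.4]
force: [0.0, 0.4, -0.4]
gripper_width: 0.0115
```

```bash
python3 - <<'E'
from lidfit import *
s=st()
cam("side","w30s"); cam("scene","w30sc")
a=cv2.imread("pics/w30s.png")[180:240,180:280];b=cv2.imread("pics/w30sc.png")[180:250,200:300]
cv2.imwrite("pics/z30.png",np.vstack([cv2.resize(a,(600,300)),cv2.resize(b,(600,300))]))
E
```

```text
t 42.45 tcp [0.462  0.0291 0.048 ] rot [179.9993   0.0019 -10.3519] F [ 0.0261  0.3677 -0.38  ] w 0.0115
```

View pics/z30.png

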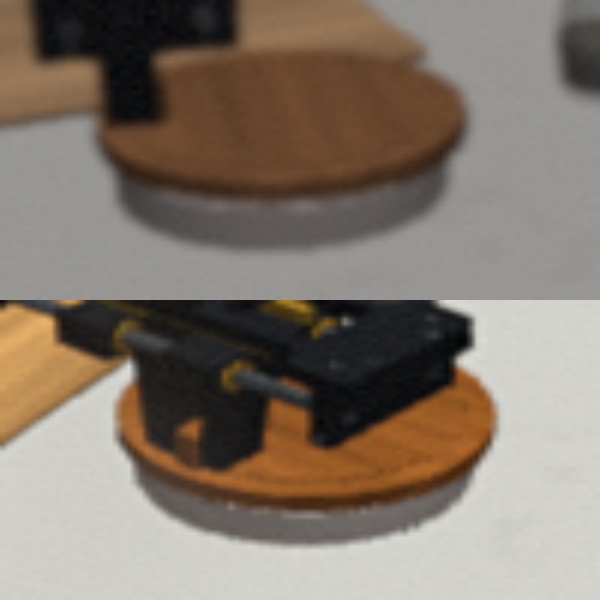

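The lid sits centred over the dish in both views.

Request:
arm_command(
  rows=[
    {"x": 0, "y": 0, "z": 1.5, "ax": 0, "ay": 0, "az": 0},
    {"x": 0, "y": 0, "z": 3, "ax": 0, "ay": 0, "az": 0},
    {"x": 0, "y": 0, "z": 4.5, "ax": 0, "ay": 0, "az": 0},
    {"x": 0, "y": 0, "z": 6, "ax": 0, "ay": 0, "az": 0},
    {"x": 0, "y": 0, "z": 7.5, "ax": 0, "ay": 0, "az": 0},
    {"x": 0, "y": 0, "z": 7.5, "ax": 0, "ay": 0, "az": 0},
    {"x": 0, "y": 0, "z": 7.5, "ax": 0, "ay": 0, "az": 0},
  ],
)

```text
time_s: 43.13
ee_pos: [0.4619, 0.0294, 0.0404]
eef_rot: [-180.0, 0.0, -10.3]
force: [0.1, 0.4, -1.7]
gripper_width: 0.0117
```

No contact on the rim, so the skirt is already past it. I continue down to seat the lid.

Request:
arm_command(
  rows=[
    {"x": 0, "y": 0, "z": 1.5, "ax": 0, "ay": 0, "az": 0},
    {"x": 0, "y": 0, "z": 3, "ax": 0, "ay": 0, "az": 0},
    {"x": 0, "y": 0, "z": 4, "ax": 0, "ay": 0, "az": 0},
    {"x": 0, "y": 0, "z": 5, "ax": 0, "ay": 0, "az": 0},
    {"x": 0, "y": 0, "z": 5, "ax": 0, "ay": 0, "az": 0},
    {"x": 0, "y": 0, "z": 5, "ax": 0, "ay": 0, "az": 0},
  ],
)

```text
time_s: 43.63
ee_pos: [0.4619, 0.0293, 0.0355]
eef_rot: [180.0, 0.0, -10.3]
force: [-0.7, -0.4, -0.5]
gripper_width: 0.0118
```

Request:
arm_command(
  rows=[
    {"x": 0, "y": 0, "z": 0.5, "ax": 0, "ay": 0, "az": 0},
    {"x": 0, "y": 0, "z": 1, "ax": 0, "ay": 0, "az": 0},
    {"x": 0, "y": 0, "z": 1.2, "ax": 0, "ay": 0, "az": 0},
    {"x": 0, "y": 0, "z": 1.2, "ax": 0, "ay": 0, "az": 0},
  ],
)

```text
time_s: 43.97
ee_pos: [0.462, 0.0293, 0.0352]
eef_rot: [180.0, -0.1, -10.3]
force: [-4.6, 0.4, 15.1]
gripper_width: 0.0115
```

Seated (15 N). I release and retreat.

Request:
arm_command(
  rows=[
    {"x": 0, "y": 0, "z": -0.7, "ax": 0, "ay": 0, "az": 0},
    {"x": 0, "y": 0, "z": -0.7, "ax": 0, "ay": 0, "az": 0},
    {"x": 0, "y": 0, "z": -0.7, "ax": 0, "ay": 0, "az": 0},
    {"x": 0, "y": 0, "z": -0.7, "ax": 0, "ay": 0, "az": 0},
    {"x": 0, "y": 0, "z": -0.7, "ax": 0, "ay": 0, "az": 0},
  ],
  hand=40,
)

```text
time_s: 44.38
ee_pos: [0.4619, 0.0293, 0.0348]
eef_rot: [-180.0, 0.0, -10.3]
force: [0.3, 0.3, -0.8]
gripper_width: 0.0355
```

Request:
arm_command(
  rows=[
    {"x": 0, "y": 0, "z": -4, "ax": 0, "ay": 0, "az": 0},
    {"x": 0, "y": 0, "z": -12, "ax": 0, "ay": 0, "az": 0},
    {"x": 0, "y": 0, "z": -24, "ax": 0, "ay": 0, "az": 0},
    {"x": 0, "y": 0, "z": -40, "ax": 0, "ay": 0, "az": 0},
    {"x": 0, "y": 0, "z": -60, "ax": 0, "ay": 0, "az": 0},
    {"x": 0, "y": 0, "z": -80, "ax": 0, "ay": 0, "az": 0},
    {"x": 0, "y": 0, "z": -100, "ax": 0, "ay": 0, "az": 0},
    {"x": 0, "y": 0, "z": -110, "ax": 0, "ay": 0, "az": 0},
    {"x": 0, "y": 0, "z": -110, "ax": 0, "ay": 0, "az": 0},
    {"x": 0, "y": 0, "z": -110, "ax": 0, "ay": 0, "az": 0},
  ],
)

```text
time_s: 45.22
ee_pos: [0.4619, 0.0294, 0.1454]
eef_rot: [180.0, -0.1, -10.3]
force: [0.1, -0.1, -0.8]
gripper_width: 0.0353
```

```bash
python3 - <<'E'
from lidfit import *
s=st();C=cam("wrist","w31"); fitlid(C,.026)
S=cam("scene","w31sc");D=cam("side","w31s")
for n,c in(("scene",S),("side",D)):
  for t in("tin","salt_shaker","spice_jar"):
    for r in robot.place_of(t,n)[:1]: print(t,n,round(r["score"],2),onz(c,r["at"],0))
a=cv2.imread("pics/w31s.png")[180:240,180:280];b=cv2.imread("pics/w31sc.png")[180:250,200:300]
cv2.imwrite("pics/z31.png",np.vstack([cv2.resize(a,(600,300)),cv2.resize(b,(600,300))]))
E
```

```text
t 45.22 tcp [0.4619 0.0294 0.1454] rot [179.9995  -0.0704 -10.3219] F [ 0.15   -0.0593 -0.7898] w 0.0353
lid 0.86 [0.5173 0.0185] 0.9671659293214647
tin scene 0.73 [ 0.4629 -0.236   0.    ]
salt_shaker scene 0.55 [0.6674 0.0636 0.    ]
spice_jar scene 0.68 [ 0.6663 -0.0865  0.    ]
tin side 0.59 [ 0.4693 -0.2382  0.    ]
salt_shaker side 0.86 [0.6778 0.0558 0.    ]
```

View pics/z31.png

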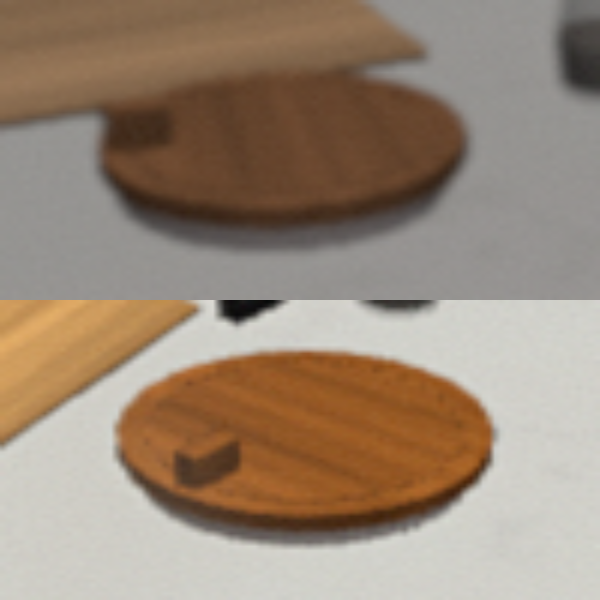

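View pics/w31sc.png

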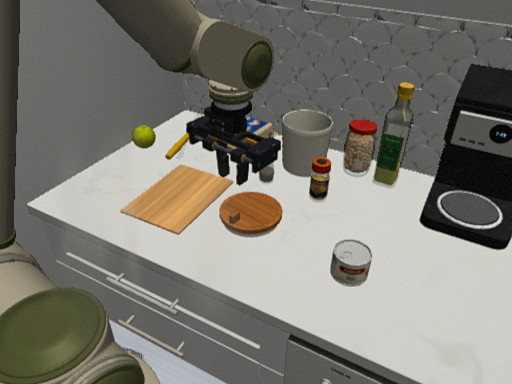

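The lid is seated level on the dish at the same scene pixels as at the start, around (250,212). The board is empty, and the tin and both bystanders are in place. I hand in the job.

```bash
python3 -c "
from rig import robot
print(robot.job_done())"
```

```text
the job is handed in; nothing more can be done
None
```

I put all four chocolates in the dish, seated the lid back on it and handed the job in at about 46 s. The hand-in gives no verdict, so what follows rests on my own checks.

- **Opening:** I raised the lid by its ear about 0.2 rad with the far edge resting on the dish. I carried it with its plate about 9 cm above the worktop and released it level and centred on the tin.
- **Chocolates:** Four were present. I laid them in a row on the dish floor. After the last one, the wrist and scene pictures showed all four flat and separate, though two lie almost touching.
- **Closing:** The skirt passed the rim without contact and the lid seated at about 15 N. It measures at (0.517, 0.0185), about 1 mm from the dish centre, and looks level in both fixed views.
- **Surroundings:** The board is empty, the tin is upright, and the gripper is clear of everything. The salt shaker reads within about 1–2 cm of its start in both fixed views and the spice jar within about 1 cm in the scene view, roughly the detectors' scatter.

**Checks that missed:**
- One lid fit while carrying it back found nothing, so I judged that step from the picture.
- The jar was not found in the last side view.
- Dish position estimates from the cameras differed by up to about 5 mm. I relied on the wrist camera, which agreed with the original ear grasp within 1 mm.

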